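# Turn the inked block over and lay it in register

### The job

The inked printing block lies face up: turn it over and lay it face down on the paper of the sloping board, flat and snug against both brass stops (either end may be at the low stop), then let go. One grip cannot turn it all the way, so on the way stand it on end in the small leaning rest, its plain wooden back against the rest's back and the inked face outward, let go, and take it again from the other side. Hold it only by its wooden sides: the wet face must touch nothing until it comes down in its place, so feel for the stops with the block just clear of the paper, and lower it instead of dropping it; leave the open ink tin, its lid and the red-handled brayer as they stand.

Things in the scene. Friction and masses are not known exactly. Their poses are not given: they have to be found in the camera images.
- block: Loose printing block, 0.13-0.24 kg: pale wooden mount 90 x 60 x 28 mm (own x, y, z; 60 is the width to grip across) with an inked lino plate on top. Origin: centre of the wood's plain underside; z points through the wood to the inked face, x along the 90 mm length. Starts on the worktop, face up. Its ends are alike. Gripped off its middle it may turn a little in the grip.
- block_face: Wet black lino plate fixed on the block, 80 x 52 x 4 mm, set in 5 mm from the wood's ends and 4 mm from its long sides. Origin: centre of the plate's underside (28 mm along z from the block's origin); axes as the block's. The inked surface is 4 mm further along z, 32 mm from the block's plain underside.
- rest: Base of the small wooden block rest (fixed): plate 104 x 74 x 12 mm (x, y, z) on the worktop, carrying the leaning seat above its middle. Origin: under the seat's inner corner, on the worktop; the plate reaches from x = -48 to +56 mm. A slanting strut behind the seat reaches x = +48 mm at z = 15 mm.
- rest_cradle: Seat of the rest (fixed): ledge and back board at right angles, both 40 mm wide in y. Origin: middle of their inner corner, 30 mm above the worktop. z runs up the back, 9 degrees off vertical; x points into the back, 9 degrees below level. Ledge: z = 0, x from -34 mm to 0. Back: x = 0, up to z = 55 mm, 9.5 mm thick. A block stands with its underside on x = 0 and an end on z = 0.
- print_board: Top of the sloping board (fixed), grey, with white paper. Origin: point of the paper, 32.5 mm above the worktop, under the block's centre when home. z is normal to the paper, 18 degrees off vertical; x points straight down the slope to the end stop; y is level. Paper: z = 0. Board: x -77 to +63 mm, y +-61 mm. Home: block face down, length along x, touching both stops.
- end_stop (a point): Middle of the working face of the brass end stop on the board's low side, at its foot: in the board's frame x = +45 mm, y = +4 mm. The bar is 50 mm long along y, 8 mm thick and 16 mm high. Axes as the board's.
- side_stop (a point): Middle of the working face of the brass side stop, at its foot: in the board's frame x = +26 mm, y = -30 mm. The bar is 30 mm long along x (from +11 to +41 mm), 8 mm thick and 16 mm high. Axes as the board's.
- ink_tin: Open tin of black ink, 86 mm across, 60 mm high, loose bystander. Origin: centre of its underside.
- brayer: Brayer (hand roller) with a red handle and black frame, about 169 x 82 x 44 mm, loose bystander lying on the worktop. Origin: centre of its underside.
- ink_lid: Lid of the ink tin, a shallow pale metal disc 77 mm across, 9 mm high, loose bystander lying on the worktop. Origin: centre of its underside.

How it is judged:
On the way:
1. the block stands on end in the leaning rest, its plain back against the rest's back, face outward, and is let go (x of block in the frame of rest_cradle between -0.008 and 0.003 m and y of block in the frame of rest_cradle between -0.015 and 0.015 m and z of block in the frame of rest_cradle between 0.04 and 0.05 m and x of block_face in the frame of rest_cradle below -0.02 m and angle between the z axis of block and the x axis of rest_cradle, either way round below 0.1 rad and contact force between block and the fingers below 0.05 N and linear speed of block below 0.01 m/s), for 0.2 s.
At the end, for the whole second after the job is handed in: The block lies face down and flat (within about 2 degrees) on the paper of the sloping board, within 2 mm of touching the end stop and the side stop and square to them within 2 degrees, at rest and released (x of block_face in the frame of print_board between -0.002 and 0.002 m and y of block_face in the frame of print_board between -0.002 and 0.002 m and z of block_face in the frame of print_board between 0.001 and 0.006 m and z of block in the frame of print_board above 0.028 m and angle between the z axis of block and the z axis of print_board, either way round below 0.04 rad and angle between the x axis of block and the x axis of print_board, either way round below 0.035 rad and linear speed of block below 0.01 m/s and contact force between block and the fingers below 0.05 N).
It fails at once if the gripper touches the inked face (contact force between block_face and the fingers above 0.3 N).
It fails at once if the inked face touches anything while more than 9 mm from its place on the board (contact force between block_face and anything else above 0.3 N and distance between block_face and print_board above 0.01 m).
It fails at once if the block is dropped onto the board (distance between block_face and print_board below 0.05 m and linear speed of block above 0.3 m/s and contact force between block and the fingers below 0.05 N).
It fails at once if the ink tin, its lid or the brayer is shifted by more than 15 mm or tipped (distance of any of ink_tin, brayer, ink_lid from where it was at the start of the episode above 0.015 m or angle between any of ink_tin, brayer, ink_lid's own z axis and vertical above 0.2 rad).
It also fails if it takes over 58 s, if anything falls off the work surface, if the arm or the gripper's body presses on something with over 40 N, if the wrist force passes 120 N, or if a joint passes its speed limit or range.

### The arm

A 7-joint arm with a two-finger parallel gripper is mounted at the origin on the work surface; the furniture and walls round the work are solid. World frame = base frame: x ahead of the robot, y to its left, z up, the work surface at z = 0. Lengths are in m, angles in rad, forces in N, time in s.
With the tool pointing down it reaches from about 0.4 to 0.9 m from the base axis. Payload 5.6 kg.
Tool frame: the origin (TCP) lies at the very end of the fingers, on their centre line; the grasp point (between the pads) lies robot.grip_depth behind it (robot.grip_depth is the distance from the TCP to the grasp point, in m); z points along the fingers, y is the direction in which the jaws open and shut (so a half turn about z gives the same grasp; the last joint's range is limited). The gripper opens to 92 mm and grips with 3 to 60 N. Pads are 20 mm wide; open, the fingers measure 128 mm over their backs; the gripper's body (75 mm by 189 mm) begins 69 mm behind the grasp point.
Start: joints at [1.165, 0.468, -0.012, 1.603, 0.006, 1.071, -0.056], TCP at [0.231, -0.608, 0.215] pointing down, gripper open.
Joint ranges: [-2.53, 2.53], [-0.31, 2.02], [-1.57, 1.55], [0.28, 2.44], [-1.29, 4.43], [0.15, 1.84], [-2.92, 2.92]. Speed limits (rad/s): [2.57, 2.57, 3.14, 3.14, 3.14, 3.14, 3.14].

### API

Orientations are given as a 3x3 rotation matrix whose columns are the frame's x, y, z axes.
In Python, from bench import monitor, get_image, order, robot gives the robot as it stands. The module is installed in compiled form; this text tells all that it offers.
- The arm moves only by the tool carry_out, never from a script. Its argument "deltas" is a list of rows, each a list of 7 numbers: the shift along the tool's x, y, z in m, then the turn, a rotation vector about the tool's x, y, z in rad, then the opening in per cent of the stroke, from 0 (shut) to 100 (fully open). A call has 1 to 12 rows; each row shifts and turns the pose as measured when the row begins, along the tool's axes as they then stand; what a row does not reach is not made up. A row lasts 1/8 s, in which the tool goes at most 62.5 mm and 10.7 degrees, less where a joint would pass 70% of its speed; a pose out of reach is approached as far as the arm can. A call is refused whole if a number of a shift passes 0.0625 or a number of a turn 0.188, either way. A call with a gripper value outside its range is refused whole. The fingers move at their own pace and stop on an object; "newtons" is the grip in N (left out, the last holds). Time passes only in rows, so rows that do not move let the fingers close. It gives the time, the measured TCP pose, the force and the opening at its end, in the units of the state.
- monitor.sense(): the state, without advancing time (a new reading comes with each control period).
- get_image(name): name is "side" or "top" or "wrist"; returns a dict with "pixels" (384x512x3 uint8, red, green, blue), "camera_matrix" (3x3 intrinsics, pixels), "xyz" and "rotation" of the camera in the world. Camera axes: x right, y down, z forward; pixel columns grow to the right and rows downward; lengths in m; the calibration is good to about 2 mm. A picture is of the moment at which its call begins. There is no depth.
- order.finish_job(): hands the job in, once; it reports no verdict.
The state is a dict: "t": time; "joint_pos": joint angles; "joint_velocities": joint speeds; "joint_torque": joint torques, N m; "tcp_pos": TCP position; "tcp_rot": TCP orientation; "contact_force": force on the tool from outside, world axes, zero at the start; "moment": the same for the moment, N m; "gripper_width": finger opening in m.
Only numpy, scipy, OpenCV 4.12 (cv2) and the standard library are available. Lean on these libraries where they do the work, as an engineer would, in place of code of your own. Each camera call takes 0.05 s, during which the arm holds its last target.

## Working session

There is one attempt and no reset: what is moved stays moved. The work goes in short steps, Python scripts to look and compute and a tool call to move; the robot and the scene stay as the last step left them, time stands still between calls to the robot, and variables do not carry over. Pictures are saved under pics/ and viewed, and the job is handed in when it is done.

Besides the shell and the picture viewer there is one more tool, called after "Emit:" as name(argument=value, ...) on one line, values as JSON. carry_out: Moves the arm, as the interface text tells. Its arguments: {"type":"object","properties":{"deltas":{"type":"array","items":{"type":"array","items":{"type":"number"}}},"newtons":{"type":"number"}},"required":["deltas"]}

```bash
mkdir -p pics; cat > h.py <<'E'
import numpy as np, cv2
from bench import monitor, get_image, order, robot
def snap(name, fn):
    im=get_image(name); cv2.imwrite('pics/'+fn+'.png', im['pixels'][:,:,::-1]); 
    np.savez('pics/'+fn+'.npz', **{k:np.array(v) for k,v in im.items()})
    return im
def ray(im,u,v):
    K=np.array(im['camera_matrix']);R=np.array(im['rotation']);
    d=R@np.linalg.inv(K)@np.array([u,v,1.]);return np.array(im['xyz']),d
def onz(im,u,v,z):
    o,d=ray(im,u,v);return o+d*(z-o[2])/d[2]
def proj(im,p):
    K=np.array(im['camera_matrix']);R=np.array(im['rotation']);
    q=K@(R.T@(np.array(p)-np.array(im['xyz'])));return q[:2]/q[2]
E
python3 - <<'E'
from h import *
np.set_printoptions(precision=4,suppress=True)
for n in ['side','top','wrist']:
    im=snap(n,n+'0'); print(n,im['xyz'],im['rotation'],im['camera_matrix'])
s=monitor.sense();print(s, robot.grip_depth)
E
```

```text
side [0.1551 0.4164 0.4585] [[-0.8943 -0.2309  0.3834]
 [-0.4468  0.4118 -0.7942]
 [ 0.0255 -0.8815 -0.4714]] [[471.0235   0.     261.4815]
 [  0.     471.0235 186.8095]
 [  0.       0.       1.    ]]
top [ 0.3047 -0.2542  0.8906] [[ 0.001  -0.9858  0.1679]
 [-1.     -0.0024 -0.0082]
 [ 0.0085 -0.1679 -0.9858]] [[374.5846   0.     250.6316]
 [  0.     374.5846 193.8437]
 [  0.       0.       1.    ]]
wrist [ 0.299  -0.5814  0.3845] [[ 0.3552 -0.9027 -0.243 ]
 [-0.9348 -0.3434 -0.0907]
 [-0.0016  0.2594 -0.9658]] [[317.5537   0.     256.7019]
 [  0.     317.5537 188.1543]
 [  0.       0.       1.    ]]
{'t': 0.15, 'joint_pos': array([ 1.165 ,  0.4682, -0.0116,  1.6034,  0.006 ,  1.0714, -0.0563]), 'joint_velocities': array([-0.0005, -0.0029,  0.0027, -0.0018, -0.0013,  0.0007,  0.0013]), 'joint_torque': array([  0.0005, -52.0952,  -0.0124, -24.3976,  -0.0567,   0.0153,
         0.0001]), 'tcp_pos': array([ 0.2305, -0.6073,  0.2139]), 'tcp_rot': array([[ 0.9349,  0.3548, -0.0005],
       [ 0.3548, -0.9349,  0.0012],
       [-0.0001, -0.0013, -1.    ]]), 'contact_force': array([-0.5744, -0.4781, -0.0122]), 'moment': array([ 0.0569,  0.0085, -0.0373]), 'gripper_width': 0.09205520771693135} 0.0187
```

View pics/side0.png

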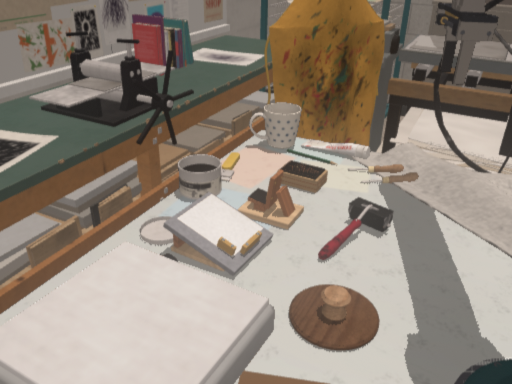

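View pics/top0.png

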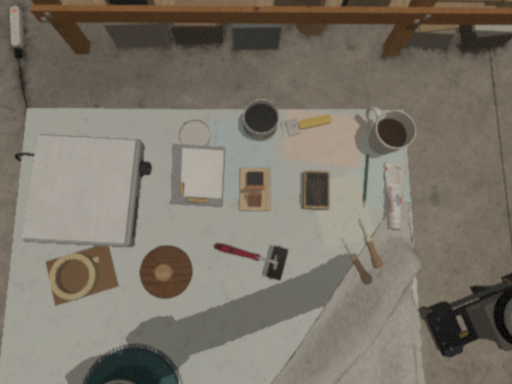

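View pics/wrist0.png

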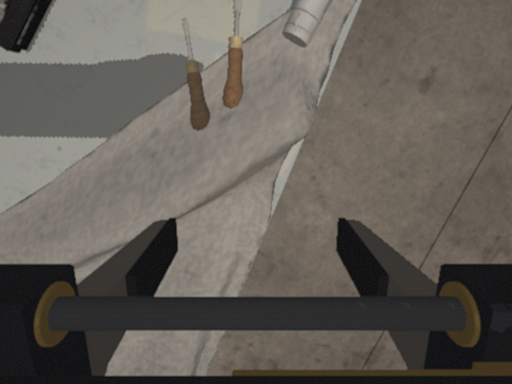

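```bash
python3 - <<'E'
from h import *
a=cv2.imread('pics/side0.png')[135:265,140:400]; cv2.imwrite('pics/s0z.png',cv2.resize(a,None,fx=3,fy=3,interpolation=2))
a=cv2.imread('pics/top0.png')[90:290,160:350]; cv2.imwrite('pics/t0z.png',cv2.resize(a,None,fx=3,fy=3,interpolation=2))
E
```

```text
(no output)
```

View pics/s0z.png

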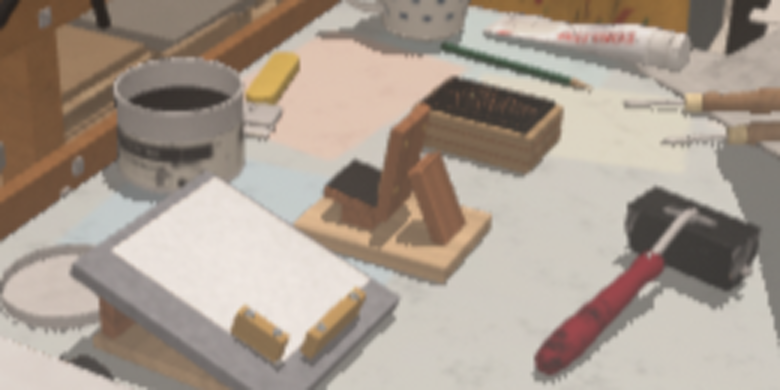

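View pics/t0z.png

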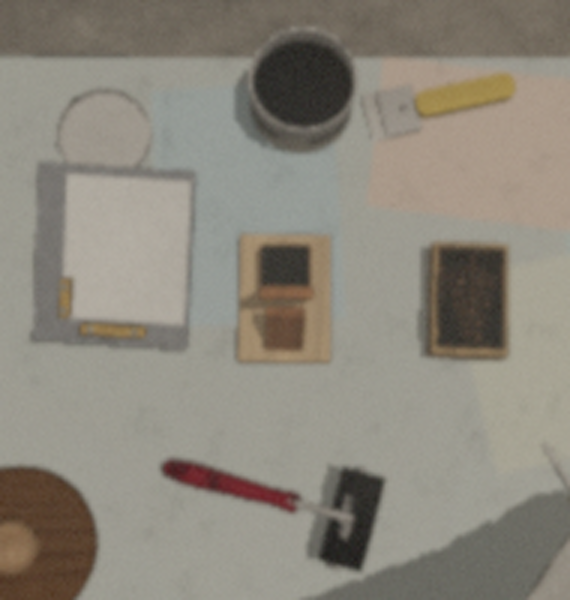

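```bash
python3 - <<'E'
from h import *
t=cv2.imread('pics/top0.png')
def z(n,y0,y1,x0,x1,f):
    cv2.imwrite(n,cv2.resize(t[y0:y1,x0:x1],None,fx=f,fy=f,interpolation=1))
z('pics/tz1.png',140,220,230,335,7)
z('pics/tz2.png',110,215,160,290,6)
t=cv2.imread('pics/side0.png')
z('pics/sz1.png',150,260,155,340,4)
E
```

```text
(no output)
```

View pics/tz1.png

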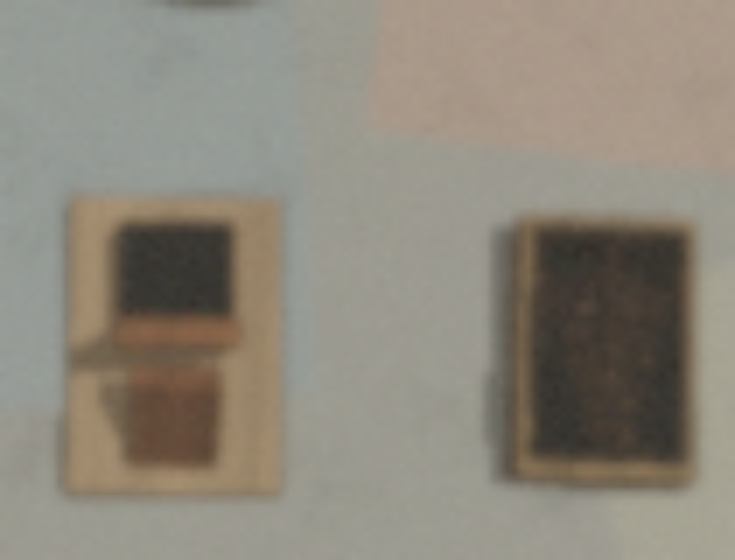

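View pics/tz2.png

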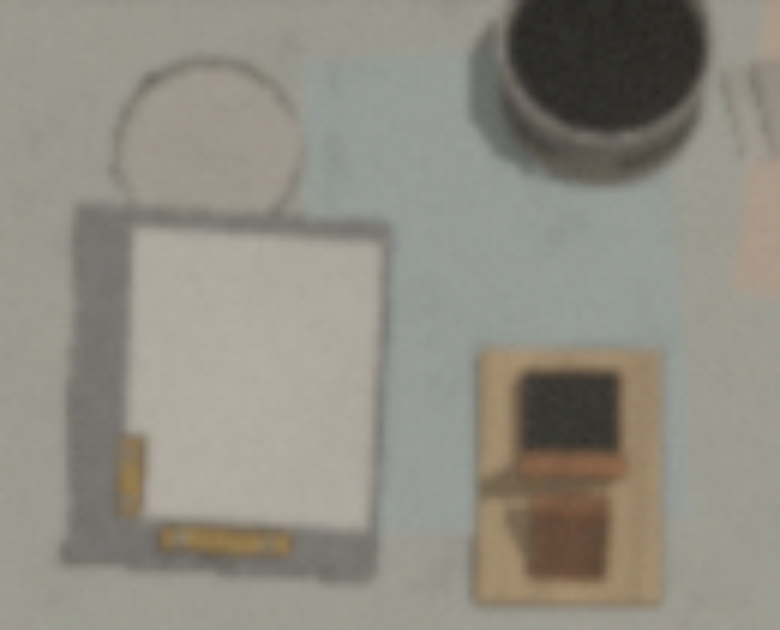

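View pics/sz1.png

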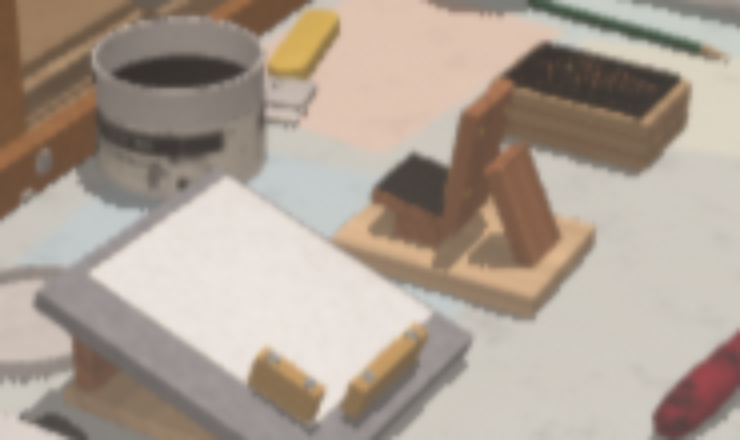

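```bash
python3 - <<'E'
from h import *
np.set_printoptions(precision=4,suppress=True)
d=dict(np.load('pics/top0.npz')); s=dict(np.load('pics/side0.npz'))
def P(x,y,f,x0,y0): return (x+.5)/f-.5+x0,(y+.5)/f-.5+y0
def T(im,pts,f,x0,y0,z):
    r=np.array([onz(im,*P(x,y,f,x0,y0),z) for x,y in pts]);print(r[:,:2].tolist(),'mean',r.mean(0)); 
    return r
print('plate');r=T(d,[(533,232),(690,232),(690,458),(533,458)],7,230,140,.032)
print('rest');r=T(d,[(68,199),(284,199),(284,493),(66,493)],7,230,140,.012)
print('endstop base?');
# tops of stop: low stop top face
r=T(d,[(160,540),(292,545)],6,160,110,.033)
print('tin');r=T(d,[(505,45),(708,45),(606,-55),(606,135)],6,160,110,.06)
print('side: plate top');
T(s,[(548,42),(690,83),(650,118),(505,80)],4,155,150,.032)
print('side rest');T(s,[(330,241),(532,302),(597,232)],4,155,150,.012)
# board
b=dict(tin=0)
c=np.cos(np.radians(18));sn=np.sin(np.radians(18))
E
```

```text
plate
[[0.5016160256864485, -0.39078878395812766], [0.501768782677052, -0.44361065147351664], [0.42512129931762166, -0.44101612490162406], [0.42501005043438184, -0.38896806800736533]] mean [ 0.4634 -0.4161  0.032 ]
rest
[[0.5173641396717461, -0.23413813507972128], [0.5175873698689394, -0.30844978311555665], [0.4157074461054947, -0.3076554951022277], [0.4155586328333842, -0.23407827263042558]] mean [ 0.4666 -0.2711  0.012 ]
endstop base?
[[0.43692469908535425, -0.1124222489508423], [0.43508931693932107, -0.1633016654822229]] mean [ 0.436  -0.1379  0.033 ]
tin
[[0.6275693860198066, -0.24490057891758643], [0.627904375124542, -0.3237986512449294], [0.6689004577430783, -0.2842838488337031], [0.5912369431780798, -0.28401136745372835]] mean [ 0.6289 -0.2842  0.06  ]
side: plate top
[[0.49967533945826803, -0.443086569793557], [0.4154065022077259, -0.43325372858219635], [0.41951200024002977, -0.38549951687850426], [0.5005681378727754, -0.3890656478421517]] mean [ 0.4588 -0.4127  0.032 ]
side rest
[[0.5171098270297647, -0.23347595578778602], [0.41468141920078894, -0.23100534209017543], [0.4122912564790093, -0.30084884906246123]] mean [ 0.448  -0.2551  0.012 ]
```

```bash
cat >> h.py <<'E'
from scipy.spatial.transform import Rotation as Ro
np.set_printoptions(precision=4,suppress=True)
def pose(phi,yaw=0):
    f=np.radians(phi);c,s=np.cos(f),np.sin(f)
    R=np.array([[c,0,s],[0,-1,0],[s,0,-c]]).T.copy()
    R=np.column_stack([[c,0,s],[0,-1,0],[s,0,-c]])
    return Ro.from_euler('z',yaw,degrees=True).as_matrix()@R
def plan(p,R,n,p0=None,R0=None,g=100):
    if p0 is None:
        s=monitor.sense();p0=s['tcp_pos'];R0=s['tcp_rot']
    rv=Ro.from_matrix(R0.T@R).as_rotvec()/n
    Rc=R0.copy();dp=(np.array(p)-p0)/n;
    rows=[]
    for i in range(n):
        rows.append([*np.round(Rc.T@dp,4),*np.round(rv,4),g]);Rc=Rc@Ro.from_rotvec(rv).as_matrix()
    print('n',n,'max',np.abs(np.array(rows)[:,:3]).max(),'rot/row deg',np.degrees(np.linalg.norm(rv)))
    print('['+',\n'.join('['+','.join('%g'%x for x in r)+']' for r in rows)+']')
def st():
    s=monitor.sense();R=s['tcp_rot'];print('t',s['t'],'p',s['tcp_pos'],'phi',np.degrees(np.arctan2(R[0,2],-R[2,2])),'z',R[:,2],'y',R[:,1],'q',s['joint_pos'],'F',s['contact_force'],'w',s['gripper_width']);return s
def jit(): # log joints/pose
    s=monitor.sense();open('log.txt','a').write(repr([*map(float,s['joint_pos']),*map(float,s['tcp_pos']),*map(float,s['tcp_rot'].ravel())])+'\n')
E
python3 - <<'E'
from h import *
jit();plan([.36,-.43,.16],pose(55,-1.5),9)
E
```

```text
n 9 max 0.0204 rot/row deg 6.559213585791361
[[0.0204,-0.0133,0.006,-0.0209,0.1053,0.0398,100],
[0.0192,-0.0142,0.0078,-0.0209,0.1053,0.0398,100],
[0.0177,-0.0152,0.0094,-0.0209,0.1053,0.0398,100],
[0.016,-0.016,0.0109,-0.0209,0.1053,0.0398,100],
[0.0141,-0.0169,0.0121,-0.0209,0.1053,0.0398,100],
[0.0121,-0.0177,0.0132,-0.0209,0.1053,0.0398,100],
[0.01,-0.0184,0.0139,-0.0209,0.1053,0.0398,100],
[0.0077,-0.019,0.0145,-0.0209,0.1053,0.0398,100],
[0.0054,-0.0196,0.0148,-0.0209,0.1053,0.0398,100]]
```

Emit:
carry_out(deltas=[[0.0204,-0.0133,0.006,-0.021,0.105,0.04,100],[0.0192,-0.0142,0.0078,-0.021,0.105,0.04,100],[0.0177,-0.0152,0.0094,-0.021,0.105,0.04,100],[0.016,-0.016,0.0109,-0.021,0.105,0.04,100],[0.0141,-0.0169,0.0121,-0.021,0.105,0.04,100],[0.0121,-0.0177,0.0132,-0.021,0.105,0.04,100],[0.01,-0.0184,0.0139,-0.021,0.105,0.04,100],[0.0077,-0.019,0.0145,-0.021,0.105,0.04,100],[0.0054,-0.0196,0.0148,-0.021,0.105,0.04,100]])

```text
t: 1.27
tcp_pos: [0.3619, -0.4298, 0.1549]
tcp_rot: [[0.582, -0.03, 0.813], [-0.017, -1.0, -0.025], [0.813, 0.001, -0.582]]
contact_force: [-0.1, 0.4, -3.7]
gripper_width: 0.0916
```

```bash
python3 - <<'E'
from h import *
jit();st()
snap('side','side1');snap('top','top1');snap('wrist','wrist1')
E
```

```text
t 1.275 p [ 0.3619 -0.4298  0.1549] phi 54.40546755667 z [ 0.8129 -0.0246 -0.5819] y [-0.0298 -0.9996  0.0007] q [ 1.9417  0.6163 -0.796   2.2038 -1.276   0.4947  0.8769] F [-0.127   0.4111 -3.7494] w 0.09155812246688726
```

```bash
cat > kin.py <<'E'
import numpy as np, itertools
from scipy.spatial.transform import Rotation as Ro
D=np.array([eval(l) for l in open('log.txt')])
def rot(q,sg,R0):
    R=np.eye(3);
    for i,ax in enumerate('zyzyzyz'):
        v=np.zeros(3);v['xyz'.index(ax)]=sg[i]*q[i];R=R@Ro.from_rotvec(v).as_matrix()
    return R@R0
E
python3 - <<'E'
from kin import *
res=[]
for sg in itertools.product([1,-1],repeat=7):
    A=[rot(d[:7],sg,np.eye(3)).T@d[10:].reshape(3,3) for d in D]
    e=sum(Ro.from_matrix(A[0].T@a).magnitude() for a in A[1:])
    res.append((e,sg,A[0].round(3).tolist()))
for r in sorted(res,key=lambda r:r[0])[:6]:print(r)
E
```

```text
(3.403785034784451e-16, (-1, 1, -1, 1, -1, 1, -1), [[0.0, -1.0, -0.0], [1.0, 0.0, -0.0], [0.0, -0.0, 1.0]])
(0.4682923433493916, (-1, 1, -1, -1, 1, -1, 1), [[-0.089, -0.59, -0.803], [0.995, -0.089, -0.045], [-0.045, -0.803, 0.595]])
(0.7336677060891811, (-1, -1, 1, -1, 1, -1, 1), [[-0.086, -0.996, 0.003], [0.996, -0.086, 0.0], [0.0, 0.003, 1.0]])
(0.7606875336845761, (1, 1, 1, 1, 1, 1, 1), [[-0.664, 0.748, -0.002], [-0.748, -0.664, 0.001], [-0.001, 0.002, 1.0]])
(0.8272716981793823, (1, -1, 1, 1, 1, 1, 1), [[-0.381, 0.457, 0.803], [-0.736, -0.676, 0.036], [0.559, -0.578, 0.594]])
(0.8482828708032213, (1, -1, -1, -1, -1, -1, 1), [[-0.643, 0.765, 0.0], [-0.765, -0.643, 0.001], [0.001, 0.0, 1.0]])
```

View pics/side1.png

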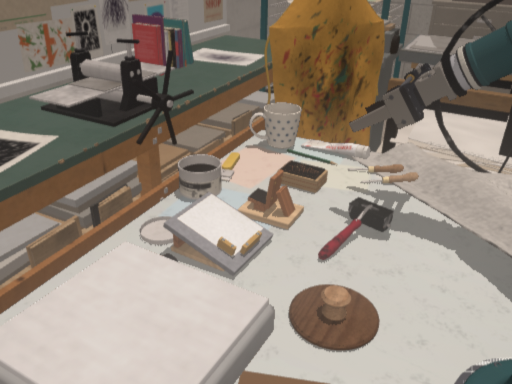

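View pics/wrist1.png

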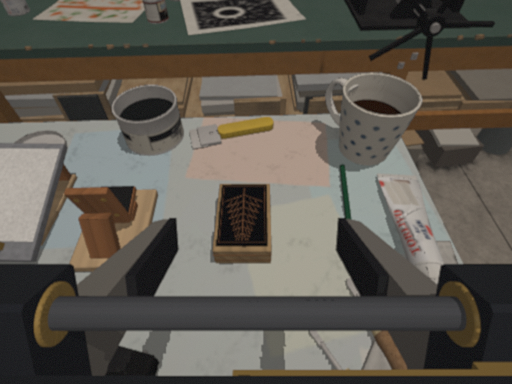

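```bash
python3 - <<'E'
from h import *
w=get_image('wrist')
i=w['pixels'][165:270,190:300,::-1]; cv2.imwrite('pics/w1z.png',cv2.resize(i,None,fx=6,fy=6,interpolation=1))
plan([.395,-.416,.069],pose(55,-1.5),3)
E
```

```text
n 3 max 0.0259 rot/row deg 0.2044301110376612
[[-0.017,-0.0059,0.0259,0.0016,0.0027,-0.0017,100],
[-0.0171,-0.0059,0.0259,0.0016,0.0027,-0.0017,100],
[-0.0171,-0.0059,0.0259,0.0016,0.0027,-0.0017,100]]
```

View pics/w1z.png

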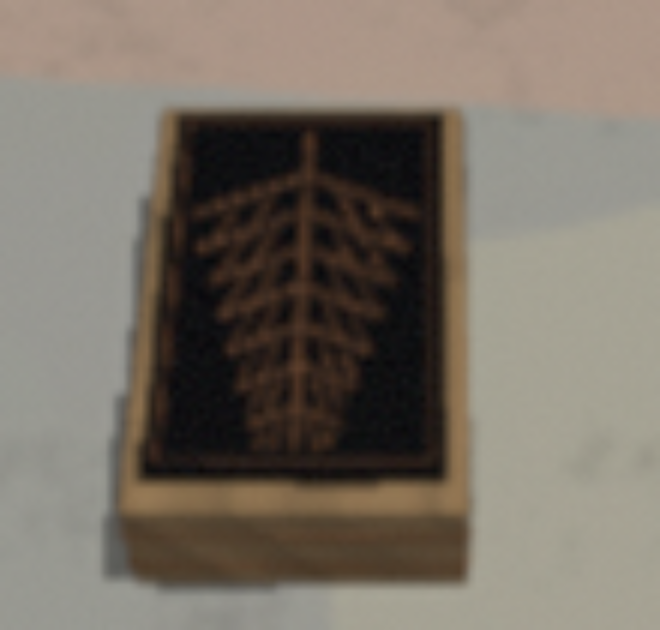

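```bash
python3 - <<'E'
from h import *
d=dict(np.load('pics/wrist1.npz'))
for z,pts in ((.032,[(183,115),(442,115),(446,476),(140,472)]),(.028,[(118,513),(470,513)]),(.0,[(132,578),(467,580)])):
    r=np.array([onz(d,(x+.5)/6-.5+190,(y+.5)/6-.5+165,z) for x,y in pts]);print(r,r.mean(0))
E
```

```text
[[ 0.5075 -0.3893  0.032 ]
 [ 0.5054 -0.4398  0.032 ]
 [ 0.4255 -0.4368  0.032 ]
 [ 0.4283 -0.3854  0.032 ]] [ 0.4667 -0.4128  0.032 ]
[[ 0.4229 -0.3815  0.028 ]
 [ 0.4206 -0.4406  0.028 ]] [ 0.4218 -0.4111  0.028 ]
[[ 0.4253 -0.3804  0.    ]
 [ 0.4226 -0.4406  0.    ]] [ 0.4239 -0.4105  0.    ]
```

Emit:
carry_out(deltas=[[-0.017,-0.006,0.026,0.0016,0.003,-0.0017,100],[-0.017,-0.006,0.026,0.0016,0.003,-0.0017,100],[-0.017,-0.006,0.026,0.0016,0.003,-0.0017,100]])

```text
t: 1.85
tcp_pos: [0.3906, -0.4284, 0.067]
tcp_rot: [[0.592, -0.014, 0.806], [0.002, -1.0, -0.019], [0.806, 0.013, -0.592]]
contact_force: [0.5, -0.4, -0.5]
gripper_width: 0.0919
```

```bash
python3 - <<'E'
from h import *
jit();st()
E
cat >> kin.py <<'E'
sg=(-1,1,-1,1,-1,1,-1)
R0=np.array([[0,-1,0],[1,0,0],[0,0,1.]])
def frames(q):
    R=np.eye(3);F=[R]
    for i,ax in enumerate('zyzyzyz'):
        v=np.zeros(3);v['xyz'.index(ax)]=sg[i]*q[i];R=R@Ro.from_rotvec(v).as_matrix();F.append(R)
    return F
def basis(q):
    F=frames(q)
    return np.column_stack([F[0][:,2],F[3][:,0],F[3][:,2],F[4][:,0],F[4][:,2],F[5][:,0],F[6][:,0],F[6][:,2]])
E
python3 - <<'E'
from kin import *
A=np.vstack([basis(d) for d in D]);b=np.hstack([d[7:10] for d in D])
for cols in ([0,2,4,7],[0,1,2,3,4,7],[0,2,4,6,7],[0,2,4,5,7],[0,1,2,3,4,6,7],range(8)):
    cols=list(cols);x,r,k,s=np.linalg.lstsq(A[:,cols],b,rcond=None);print(cols,x.round(4),np.abs(A[:,cols]@x-b).max(),s[-1])
E
```

```text
t 1.85 p [ 0.3906 -0.4284  0.067 ] phi 53.691044422400196 z [ 0.8057 -0.0187 -0.592 ] y [-0.0138 -0.9998  0.0129] q [ 2.0105  0.9897 -0.9881  2.1775 -1.2899  0.1481  1.103 ] F [ 0.5011 -0.4249 -0.4615] w 0.09193990837107359
[0, 2, 4, 7] [0.2846 0.5092 0.4712 0.292 ] 0.02824941654991206 0.5370678582867916
[0, 1, 2, 3, 4, 7] [0.2847 0.0073 0.5328 0.024  0.4716 0.2955] 0.03065345901523983 0.1408628109081483
[0, 2, 4, 6, 7] [ 0.3147  0.4919  0.4505 -0.027   0.3178] 0.028748744243096508 0.07972806840650315
[0, 2, 4, 5, 7] [0.2698 0.5178 0.4803 0.0159 0.2722] 0.029919522453947828 0.2766034357492231
[0, 1, 2, 3, 4, 6, 7] [0.2839 0.0073 0.5334 0.0241 0.4721 0.0008 0.2948] 0.030649743805109125 0.07120164737277941
[0, 1, 2, 3, 4, 5, 6, 7] [ 0.2931  0.0144  0.5348  0.0338  0.4648 -0.0088  0.0009  0.3048] 0.03068714609197956 0.06432270021317808
```

```bash
python3 - <<'E'
from h import *
plan([.4,-.414,.11],pose(35,-1.5),4)
E
```

```text
n 4 max 0.0101 rot/row deg 4.681803959206238
[[0.0101,-0.0035,-0.0045,0.0001,-0.0816,0.0045,100],
[0.0096,-0.0035,-0.0053,0.0001,-0.0816,0.0045,100],
[0.0091,-0.0036,-0.0061,0.0001,-0.0816,0.0045,100],
[0.0086,-0.0036,-0.0068,0.0001,-0.0816,0.0045,100]]
```

Emit:
carry_out(deltas=[[0.01,-0.0035,-0.0045,0,-0.082,0.0045,100],[0.0096,-0.0035,-0.0053,0,-0.082,0.0045,100],[0.0091,-0.0036,-0.006,0,-0.082,0.0045,100],[0.0086,-0.0036,-0.007,0,-0.082,0.0045,100]])

```text
t: 2.35
tcp_pos: [0.4021, -0.4137, 0.0981]
tcp_rot: [[0.826, -0.03, 0.562], [-0.041, -0.999, 0.007], [0.561, -0.028, -0.827]]
contact_force: [-0.8, -0.7, -1.4]
gripper_width: 0.0922
```

```bash
python3 - <<'E'
from h import *
jit();st()
E
cat >> kin.py <<'E'
def basis(q):
    F=frames(q)
    return np.column_stack([F[0][:,2],F[1][:,1],F[3][:,0],F[3][:,1],F[3][:,2],F[4][:,0],F[4][:,2],F[5][:,0],F[5][:,1],F[6][:,0],F[6][:,2]])
E
cat > fit.py <<'E'
from kin import *
A=np.vstack([basis(d) for d in D]);b=np.hstack([d[7:10] for d in D])
for lam in (1e-4,1e-3,1e-2):
    x0=np.array([.36,.0,0,0,.4,0,.4,0,0,0,.3])
    x=x0+np.linalg.lstsq(np.vstack([A,lam*np.eye(11)]),np.hstack([b-A@x0,np.zeros(11)]),rcond=None)[0]
    print(x.round(4),np.abs(A@x-b).max())
E
python3 fit.py
```

```text
t 2.35 p [ 0.4021 -0.4137  0.0981] phi 34.205167744586625 z [ 0.5621  0.0066 -0.827 ] y [-0.0301 -0.9991 -0.0284] q [ 1.3615  0.4873 -0.4076  2.132  -0.9557  0.3945  0.2828] F [-0.8259 -0.6772 -1.3606] w 0.09217695997943408
[ 3.060e-01 -2.890e-02  0.000e+00 -4.200e-03  5.206e-01  0.000e+00
  4.725e-01 -0.000e+00 -4.000e-04  0.000e+00  3.299e-01] 6.54305294389701e-08
[ 3.058e-01 -2.880e-02  1.000e-03 -3.900e-03  5.204e-01  0.000e+00
  4.716e-01 -2.000e-04 -8.000e-04  1.000e-04  3.297e-01] 6.375963341465063e-06
[ 3.000e-01 -2.500e-02  2.670e-02  5.200e-03  5.155e-01 -1.000e-04
  4.474e-01 -4.600e-03 -1.360e-02  1.800e-03  3.236e-01] 0.00018822860208889125
```

```bash
cat > ik.py <<'E'
from kin import *
from scipy.optimize import least_squares
A=np.vstack([basis(d) for d in D]);b=np.hstack([d[7:10] for d in D])
x0=np.array([.36,.0,0,0,.4,0,.4,0,0,0,.3])
X=x0+np.linalg.lstsq(np.vstack([A,1e-4*np.eye(11)]),np.hstack([b-A@x0,np.zeros(11)]),rcond=None)[0]
lo=np.array([-2.53,-.31,-1.57,.28,-1.29,.15,-2.92]);hi=np.array([2.53,2.02,1.55,2.44,4.43,1.84,2.92])
mid=(lo+hi)/2
def fk(q): return basis(q)@X, frames(q)[7]@R0
def ik(p,R,q0,w=1e-3):
    def f(q):
        pp,RR=fk(q);return np.hstack([(pp-p)*5,Ro.from_matrix(RR.T@R).as_rotvec(),w*(q-q0)])
    r=least_squares(f,np.clip(q0,lo+1e-3,hi-1e-3),bounds=(lo,hi));pp,RR=fk(r.x)
    return r.x,np.linalg.norm(pp-p),Ro.from_matrix(RR.T@R).magnitude(),np.min(np.minimum(r.x-lo,hi-r.x))
E
python3 - <<'E'
from ik import *
from h import pose
np.set_printoptions(precision=2,suppress=True)
q0=D[-1][:7]
def chain(name,p,phis,q0):
    q=q0
    for f in phis:
        R=pose(f)
        q,e,er,m=ik(p,R,q);print(name,f,'err %.4f %.3f margin %.2f'%(e,er,m),q)
c=np.array([.4645,-.414,.02])
chain('block',np.array([.465,-.414,.01]),range(35,61,5),q0)
q,_,_,_=ik(np.array([.42,-.414,.15]),pose(35),q0)
chain('rest',np.array([.475,-.271,.09]),range(35,-65,-10),q)
q,_,_,_=ik(np.array([.475,-.271,.15]),pose(0),q0)
chain('rest2',np.array([.475,-.271,.10]),range(0,90,10),q)
chain('board',np.array([.48,-.134,.06]),range(40,-70,-10),q)
E
```

```text
block 35 err 0.0000 0.000 margin 0.00 [ 1.37  0.75 -0.56  2.07 -1.18  0.15  0.59]
block 40 err 0.0015 0.025 margin 0.00 [ 1.5   0.82 -0.66  2.07 -1.29  0.15  0.79]
block 45 err 0.0030 0.051 margin 0.00 [ 1.62  0.91 -0.76  2.06 -1.29  0.15  0.89]
block 50 err 0.0040 0.069 margin 0.00 [ 1.73  1.02 -0.85  2.06 -1.29  0.15  1.01]
block 55 err 0.0045 0.078 margin 0.00 [ 1.83  1.13 -0.92  2.06 -1.29  0.15  1.12]
block 60 err 0.0045 0.077 margin 0.00 [ 1.91  1.26 -0.98  2.06 -1.29  0.15  1.24]
rest 35 err 0.0024 0.034 margin 0.00 [ 1.19  0.46 -0.58  2.27 -1.29  0.15  0.4 ]
rest 25 err 0.0000 0.000 margin 0.13 [ 0.69  0.37 -0.1   2.23 -0.85  0.28 -0.17]
rest 15 err 0.0000 0.000 margin 0.30 [ 0.36  0.38  0.21  2.14 -0.5   0.45 -0.59]
rest 5 err 0.0000 0.000 margin 0.41 [ 0.2   0.44  0.34  2.03 -0.31  0.64 -0.81]
rest -5 err 0.0000 0.000 margin 0.53 [ 0.12  0.52  0.4   1.91 -0.21  0.83 -0.94]
rest -15 err 0.0000 0.000 margin 0.65 [ 0.08  0.61  0.44  1.79 -0.15  1.03 -1.01]
rest -25 err 0.0000 0.000 margin 0.63 [ 0.05  0.71  0.45  1.67 -0.11  1.21 -1.05]
rest -35 err 0.0000 0.000 margin 0.45 [ 
[... 1149 characters left out ...]
05  0.36  0.25  2.34 -1.02  0.21 -0.33]
board 10 err 0.0000 0.000 margin 0.20 [-0.25  0.43  0.58  2.24 -0.67  0.45 -0.71]
board 0 err 0.0000 0.000 margin 0.33 [-0.34  0.52  0.68  2.11 -0.53  0.68 -0.88]
board -10 err 0.0000 0.000 margin 0.45 [-0.36  0.62  0.71  1.99 -0.45  0.89 -0.96]
board -20 err 0.0000 0.000 margin 0.58 [-0.35  0.73  0.71  1.86 -0.39  1.09 -1.01]
board -30 err 0.0000 0.000 margin 0.56 [-0.33  0.83  0.7   1.73 -0.35  1.28 -1.05]
board -40 err 0.0000 0.000 margin 0.38 [-0.3   0.94  0.69  1.6  -0.32  1.46 -1.07]
board -50 err 0.0000 0.000 margin 0.20 [-0.27  1.05  0.67  1.48 -0.28  1.64 -1.08]
board -60 err 0.0000 0.000 margin 0.03 [-0.24  1.15  0.66  1.37 -0.24  1.81 -1.08]
```

```bash
python3 - <<'E'
from h import *
plan([.433,-.413,.061],pose(30,-2.2),3)
plan([.463,-.414,.009],pose(30,-2.2),3,np.array([.433,-.413,.061]),pose(30,-2.2))
from ik import *
q,_,_,_=ik(np.array([.433,-.413,.061]),pose(30,-2.2),D[-1][:7]);print(q)
print(ik(np.array([.463,-.413,.009]),pose(30,-2.2),q))
E
```

```text
n 3 max 0.016 rot/row deg 1.499458515552661
[[0.0015,-0.0002,0.016,-0.0095,-0.0242,-0.0027,100],
[0.0019,-0.0003,0.016,-0.0095,-0.0242,-0.0027,100],
[0.0023,-0.0005,0.0159,-0.0095,-0.0242,-0.0027,100]]
n 3 max 0.02 rot/row deg 0.0
[[-0,-0.0001,0.02,0,0,0,100],
[-0,-0.0001,0.02,0,0,0,100],
[-0,-0.0001,0.02,0,0,0,100]]
[ 1.1934  0.5442 -0.3311  2.1003 -0.9152  0.2952  0.1808]
(array([ 1.2162,  0.6869, -0.4233,  2.0591, -0.9468,  0.1668,  0.2346]), np.float64(4.9246001108620163e-08), 8.26601260242882e-07, np.float64(0.0167636681885647))
```

Emit:
carry_out(deltas=[[0.0015,0,0.016,-0.0095,-0.035,-0.003,100],[0.002,0,0.016,-0.0095,-0.035,-0.003,100],[0.0023,-0.0005,0.016,-0.0095,-0.035,-0.003,100],[0,0,0,0,0,0,100]])

```text
t: 2.85
tcp_pos: [0.4451, -0.4223, 0.0795]
tcp_rot: [[0.881, -0.022, 0.473], [0.001, -0.999, -0.048], [0.474, 0.043, -0.88]]
contact_force: [-0.6, 1.0, -0.3]
gripper_width: 0.092
```

```bash
python3 - <<'E'
from h import *
jit();st()
plan([.464,-.414,.009],pose(28,-2.2),3)
snap('wrist','wrist2');snap('side','side2')
E
```

```text
t 2.85 p [ 0.4451 -0.4223  0.0795] phi 28.284920770057354 z [ 0.4733 -0.0483 -0.8796] y [-0.0222 -0.9988  0.0429] q [ 1.0879  0.501  -0.2449  2.0726 -0.812   0.3176  0.0557] F [-0.6278  0.9872 -0.279 ] w 0.0919712229448781
n 3 max 0.0236 rot/row deg 0.8828388701526864
[[-0.0056,-0.0039,0.0235,0.0101,-0.0019,0.0115,100],
[-0.0056,-0.0036,0.0236,0.0101,-0.0019,0.0115,100],
[-0.0056,-0.0033,0.0236,0.0101,-0.0019,0.0115,100]]
```

View pics/wrist2.png

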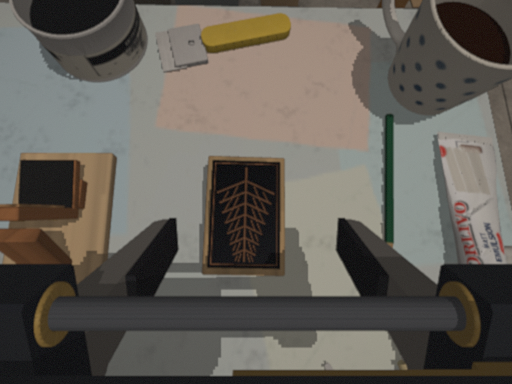

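View pics/side2.png

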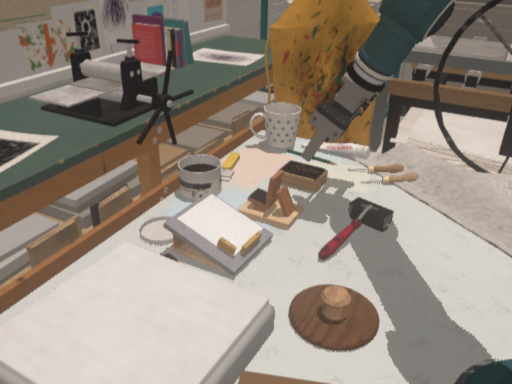

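```bash
python3 - <<'E'
from h import *
d=np.array([.469,0,-.883])
plan(np.array([.464,-.414,.009])-.05*d,pose(28,-2.2),3)
E
```

```text
n 3 max 0.0071 rot/row deg 0.836423636890369
[[-0.0049,-0.0033,0.007,0.0102,-0.002,0.0103,100],
[-0.0049,-0.0032,0.007,0.0102,-0.002,0.0103,100],
[-0.0049,-0.0031,0.0071,0.0102,-0.002,0.0103,100]]
```

Emit:
carry_out(deltas=[[-0.005,-0.0033,0.007,0.0105,-0.002,0.01,100],[-0.005,-0.0033,0.007,0.0105,-0.002,0.01,100],[-0.005,-0.003,0.007,0.0105,-0.002,0.01,100],[0,0,0,0,0,0,100]])

```text
t: 3.45
tcp_pos: [0.4372, -0.4156, 0.052]
tcp_rot: [[0.882, -0.043, 0.468], [-0.039, -0.999, -0.018], [0.469, -0.003, -0.883]]
contact_force: [-0.5, 0.2, -0.3]
gripper_width: 0.0917
```

```bash
python3 - <<'E'
from h import *
st()
plan([.464,-.414,.009],pose(28,-2.2),4)
E
```

```text
t 3.45 p [ 0.4372 -0.4156  0.052 ] phi 27.93367658178746 z [ 0.4684 -0.0178 -0.8834] y [-0.0429 -0.9991 -0.0026] q [ 1.1302  0.5548 -0.2802  2.0788 -0.8402  0.3004  0.0808] F [-0.5124  0.243  -0.2548] w 0.09172793117048297
n 4 max 0.0126 rot/row deg 0.07501116438793412
[[0.0008,-0.0007,0.0126,-0,0.0002,-0.0013,100],
[0.0008,-0.0007,0.0126,-0,0.0002,-0.0013,100],
[0.0008,-0.0007,0.0126,-0,0.0002,-0.0013,100],
[0.0008,-0.0007,0.0126,-0,0.0002,-0.0013,100]]
```

Emit:
carry_out(deltas=[[0.001,-0.0007,0.0126,0,0,-0.001,100],[0.001,-0.0007,0.0126,0,0,-0.001,100],[0.001,-0.0007,0.0126,0,0,-0.001,100],[0.001,-0.0007,0.012,0,0,-0.001,100],[0,0,0,0,0,0,100]])

```text
t: 4.08
tcp_pos: [0.4662, -0.4134, 0.0059]
tcp_rot: [[0.883, -0.039, 0.468], [-0.036, -0.999, -0.016], [0.469, -0.002, -0.883]]
contact_force: [-0.5, 0.2, 0.7]
gripper_width: 0.092
```

```bash
python3 - <<'E'
from h import *
st();jit()
snap('wrist','wrist3');snap('side','side3')
a=cv2.imread('pics/side3.png')[80:230,230:430]; cv2.imwrite('pics/s3z.png',cv2.resize(a,None,fx=4,fy=4,interpolation=2))
E
```

```text
t 4.075 p [ 0.4662 -0.4134  0.0059] phi 27.927495641927045 z [ 0.4683 -0.0163 -0.8834] y [-0.0394 -0.9992 -0.0025] q [ 1.1267  0.6717 -0.3372  2.042  -0.887   0.2008  0.1338] F [-0.4816  0.2228  0.6598] w 0.09202386777109296
```

View pics/wrist3.png

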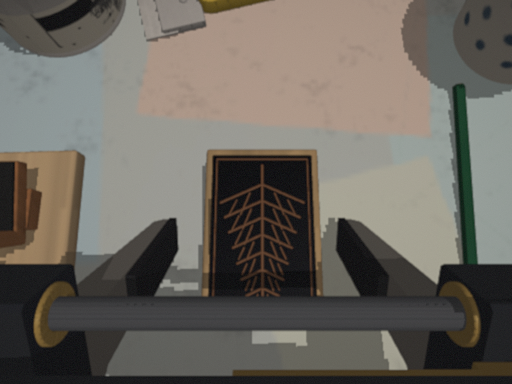

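View pics/s3z.png

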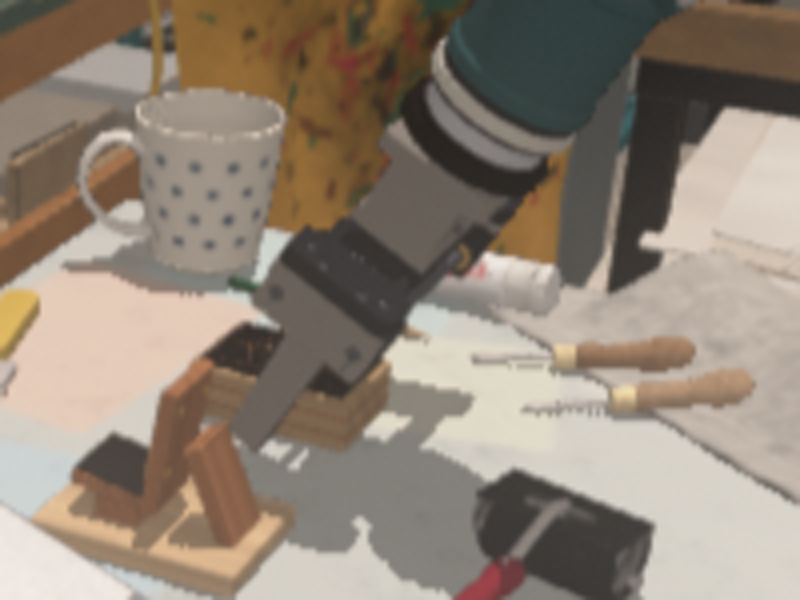

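Emit:
carry_out(deltas=[[0,0,-0.003,0,0,0,100],[0,0,0,0,0,0,40],[0,0,0,0,0,0,40],[0,0,0,0,0,0,40],[0,0,0,0,0,0,40]], newtons=30)

```text
t: 4.8
tcp_pos: [0.4641, -0.4153, 0.0111]
tcp_rot: [[0.882, -0.041, 0.469], [-0.036, -0.999, -0.021], [0.47, 0.001, -0.883]]
contact_force: [0.5, -0.2, -1.0]
gripper_width: 0.0598
```

```bash
python3 - <<'E'
from h import *
s=st()
p=s['tcp_pos'];R=s['tcp_rot']
np.savez('g1.npz',p=p,R=R)
plan([p[0]-.02,-.40,.15],R,5,g=40)
snap('wrist','wrist4')
E
```

```text
t 4.8 p [ 0.4641 -0.4153  0.0111] phi 27.979623357710537 z [ 0.4691 -0.0206 -0.8829] y [-0.0411 -0.9992  0.0015] q [ 1.1265  0.6596 -0.3317  2.045  -0.8849  0.2072  0.1305] F [ 0.506  -0.1546 -0.9667] w 0.05983042697048332
n 5 max 0.0265 rot/row deg 0.0
[[0.0094,-0.0028,-0.0265,0,0,0,40],
[0.0094,-0.0028,-0.0265,0,0,0,40],
[0.0094,-0.0028,-0.0265,0,0,0,40],
[0.0094,-0.0028,-0.0265,0,0,0,40],
[0.0094,-0.0028,-0.0265,0,0,0,40]]
```

View pics/wrist4.png

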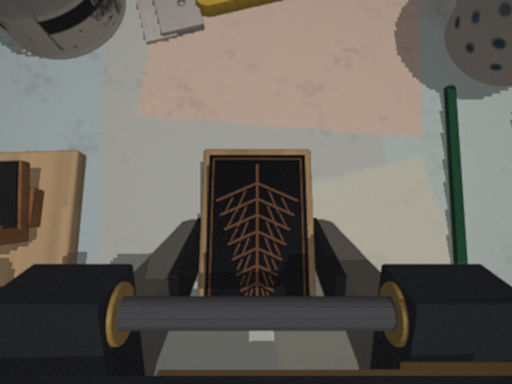

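```bash
python3 - <<'E'
from h import *
d=dict(np.load('pics/wrist4.npz'))
a=d['pixels'][140:170,195:320,::-1]; cv2.imwrite('pics/w4z.png',cv2.resize(a,None,fx=6,fy=6,interpolation=1))
for v in (149,150,151): print(onz(d,257,v,.028))
for v in (155,156,157): print(onz(d,257,v,.032))
E
```

```text
[ 0.5101 -0.4171  0.028 ]
[ 0.5095 -0.4171  0.028 ]
[ 0.5089 -0.417   0.028 ]
[ 0.5052 -0.4169  0.032 ]
[ 0.5046 -0.4169  0.032 ]
[ 0.504  -0.4168  0.032 ]
```

View pics/w4z.png

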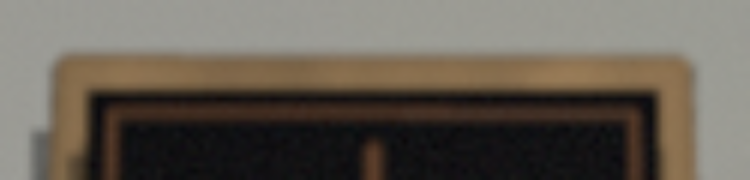

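Emit:
carry_out(deltas=[[0.0094,-0.0028,-0.0265,0,0,0,40],[0.0094,-0.0028,-0.0265,0,0,0,40],[0.0094,-0.0028,-0.0265,0,0,0,40],[0.0094,-0.0028,-0.0265,0,0,0,40],[0.0094,-0.0028,-0.0265,0,0,0,40],[0,0,0,0,0,0,40]])

```text
t: 5.6
tcp_pos: [0.4419, -0.3979, 0.1514]
tcp_rot: [[0.884, -0.04, 0.466], [-0.037, -0.999, -0.016], [0.466, -0.004, -0.885]]
contact_force: [-0.2, 0.2, -1.1]
gripper_width: 0.0597
```

```bash
python3 - <<'E'
from h import *
s=st();jit()
snap('wrist','wrist5');snap('side','side5')
a=cv2.imread('pics/side5.png')[30:230,200:430]; cv2.imwrite('pics/s5z.png',cv2.resize(a,None,fx=3,fy=3,interpolation=2))
E
```

```text
t 5.6 p [ 0.4419 -0.3979  0.1514] phi 27.778766763887923 z [ 0.466  -0.0155 -0.8846] y [-0.0404 -0.9992 -0.0038] q [ 0.9536  0.3431 -0.0992  2.0727 -0.7168  0.4973 -0.1478] F [-0.2241  0.1777 -1.1132] w 0.05972761847729038
```

View pics/s5z.png

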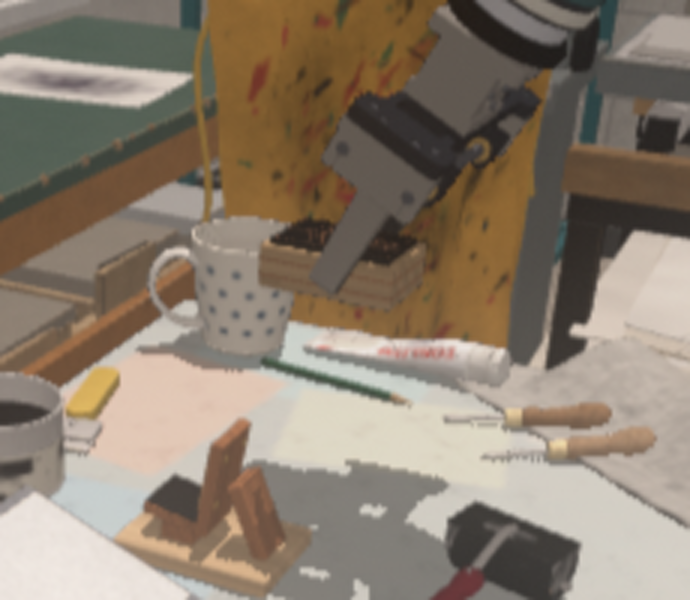

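View pics/wrist5.png

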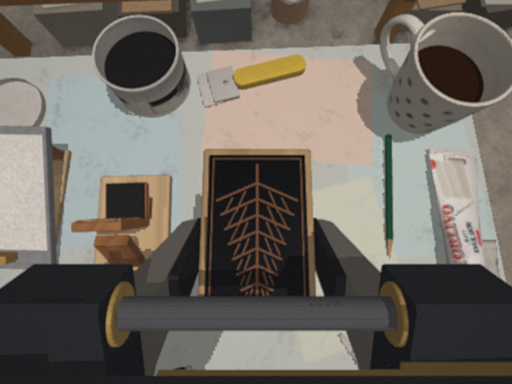

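```bash
python3 - <<'E'
from h import *
plan([.49,-.271,.165],pose(-53,0),11,g=40)
E
```

```text
n 11 max 0.0116 rot/row deg 7.334712926491689
[[0.0042,-0.0116,0.0006,-0.0016,-0.128,-0.0037,40],
[0.0042,-0.0116,0.0001,-0.0016,-0.128,-0.0037,40],
[0.0043,-0.0116,-0.0005,-0.0016,-0.128,-0.0037,40],
[0.0042,-0.0116,-0.0011,-0.0016,-0.128,-0.0037,40],
[0.0041,-0.0115,-0.0016,-0.0016,-0.128,-0.0037,40],
[0.0039,-0.0115,-0.0021,-0.0016,-0.128,-0.0037,40],
[0.0036,-0.0115,-0.0026,-0.0016,-0.128,-0.0037,40],
[0.0033,-0.0115,-0.0031,-0.0016,-0.128,-0.0037,40],
[0.0029,-0.0115,-0.0035,-0.0016,-0.128,-0.0037,40],
[0.0025,-0.0115,-0.0039,-0.0016,-0.128,-0.0037,40],
[0.002,-0.0114,-0.0042,-0.0016,-0.128,-0.0037,40]]
```

Emit:
carry_out(deltas=[[0.004,-0.0116,-0.002,-0.0016,-0.128,-0.0037,40],[0.004,-0.0116,-0.002,-0.0016,-0.128,-0.0037,40],[0.004,-0.0116,-0.002,-0.0016,-0.128,-0.0037,40],[0.004,-0.0116,-0.002,-0.0016,-0.128,-0.0037,40],[0.004,-0.0115,-0.002,-0.0016,-0.128,-0.0037,40],[0.004,-0.0115,-0.002,-0.0016,-0.128,-0.0037,40],[0.0036,-0.0115,-0.0026,-0.0016,-0.128,-0.0037,40],[0.0033,-0.0115,-0.003,-0.0016,-0.128,-0.0037,40],[0.003,-0.0115,-0.0035,-0.0016,-0.128,-0.0037,40],[0.0025,-0.0115,-0.004,-0.0016,-0.128,-0.0037,40],[0.002,-0.0115,-0.004,-0.0016,-0.128,-0.0037,40],[0,0,0,0,0,0,40]])

```text
t: 7.2
tcp_pos: [0.4792, -0.2643, 0.1409]
tcp_rot: [[0.549, -0.004, -0.836], [0.02, -1.0, 0.018], [-0.835, -0.027, -0.549]]
contact_force: [-0.4, 0.9, -1.8]
gripper_width: 0.0601
```

```bash
python3 - <<'E'
from h import *
s=st();jit()
plan([.489,-.271,.135],pose(-53,0),4,g=40)
snap('wrist','wrist6');snap('side','side6')
a=cv2.imread('pics/side6.png')[80:230,180:380]; cv2.imwrite('pics/s6z.png',cv2.resize(a,None,fx=4,fy=4,interpolation=2))
E
```

```text
t 7.2 p [ 0.4792 -0.2643  0.1409] phi -56.68257301087812 z [-0.8355  0.0181 -0.5492] y [-0.0039 -0.9996 -0.027 ] q [ 0.0053  1.0114  0.5394  1.2946 -0.0239  1.835  -1.0143] F [-0.4206  0.939  -1.8456] w 0.06005114803004157
n 4 max 0.0026 rot/row deg 0.9978178798275593
[[0.0025,0.0017,-0.0013,-0.0047,0.016,0.005,40],
[0.0026,0.0017,-0.0012,-0.0047,0.016,0.005,40],
[0.0026,0.0017,-0.0012,-0.0047,0.016,0.005,40],
[0.0026,0.0017,-0.0011,-0.0047,0.016,0.005,40]]
```

View pics/s6z.png

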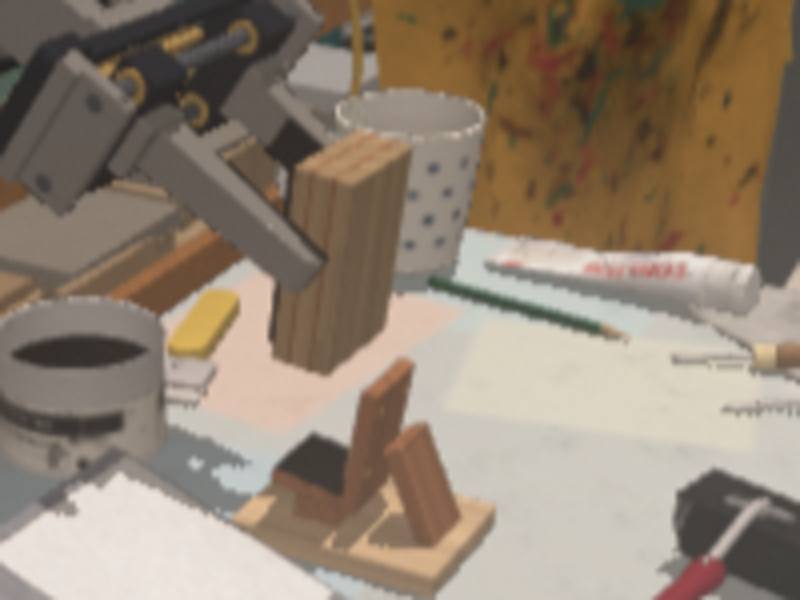

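View pics/wrist6.png

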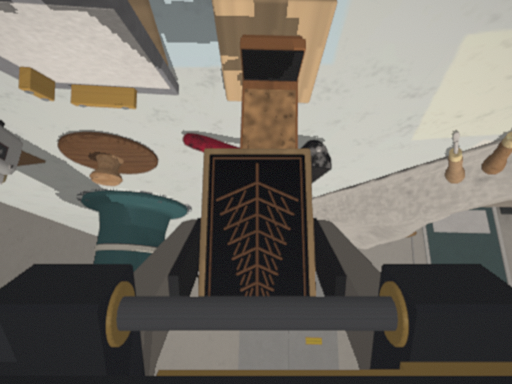

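Emit:
carry_out(deltas=[[0.0026,0.0017,-0.0013,-0.0047,0.016,0.005,40],[0.0026,0.0017,-0.0013,-0.0047,0.016,0.005,40],[0.0026,0.0017,-0.0012,-0.0047,0.016,0.005,40],[0.0026,0.0017,-0.0011,-0.0047,0.016,0.005,40],[0,0,0,0,0,0,40]])

```text
t: 7.92
tcp_pos: [0.4876, -0.278, 0.1451]
tcp_rot: [[0.623, -0.015, -0.782], [-0.006, -1.0, 0.015], [-0.782, -0.004, -0.623]]
contact_force: [0.1, 0.7, -0.9]
gripper_width: 0.0597
```

```bash
python3 - <<'E'
from h import *
s=st();jit()
plan([.489,-.271,.100],pose(-53,0),4,g=40)
E
```

```text
t 7.925 p [ 0.4876 -0.278   0.1451] phi -51.43533116390914 z [-0.7818  0.0147 -0.6233] y [-0.0152 -0.9999 -0.0044] q [ 0.0178  0.9699  0.5459  1.3058 -0.0389  1.7743 -1.0288] F [ 0.1117  0.7409 -0.8939] w 0.05973328810196298
n 4 max 0.0092 rot/row deg 0.4518984290017756
[[0.009,-0.0017,0.0068,-0.0037,-0.0068,-0.0015,40],
[0.0091,-0.0017,0.0067,-0.0037,-0.0068,-0.0015,40],
[0.0091,-0.0017,0.0067,-0.0037,-0.0068,-0.0015,40],
[0.0092,-0.0017,0.0066,-0.0037,-0.0068,-0.0015,40]]
```

Emit:
carry_out(deltas=[[0.009,-0.0017,0.0068,-0.0037,-0.006,-0.0015,40],[0.009,-0.0017,0.0067,-0.0037,-0.006,-0.0015,40],[0.009,-0.0017,0.0067,-0.0037,-0.006,-0.0015,40],[0.006,-0.0015,0.0045,-0.003,-0.005,-0.0015,40],[0,0,0,0,0,0,40],[0,0,0,0,0,0,40]])

```text
t: 8.68
tcp_pos: [0.4882, -0.2696, 0.0991]
tcp_rot: [[0.601, 0.002, -0.799], [0.002, -1.0, -0.001], [-0.799, -0.001, -0.601]]
contact_force: [-0.4, 0.2, -0.9]
gripper_width: 0.0598
```

```bash
python3 - <<'E'
from h import *
s=st();jit()
snap('wrist','wrist7');snap('side','side7');snap('top','top7')
a=cv2.imread('pics/side7.png')[100:230,180:340]; cv2.imwrite('pics/s7z.png',cv2.resize(a,None,fx=5,fy=4.6,interpolation=2))
a=cv2.imread('pics/top7.png')[130:250,190:330]; cv2.imwrite('pics/t7z.png',cv2.resize(a,None,fx=5,fy=5,interpolation=2))
plan([.483,-.271,.085],pose(-53,0),4,g=40)
E
```

```text
t 8.675 p [ 0.4882 -0.2696  0.0991] phi -53.04262387863456 z [-0.7991 -0.0009 -0.6012] y [ 0.0022 -1.     -0.0014] q [ 0.0086  1.0367  0.5288  1.3049 -0.0498  1.7366 -1.0455] F [-0.4497  0.1557 -0.8851] w 0.059819597741291676
n 4 max 0.0032 rot/row deg 0.03694266335116093
[[0.0021,0.0003,0.0032,0.0002,0,0.0006,40],
[0.0021,0.0003,0.0032,0.0002,0,0.0006,40],
[0.0021,0.0003,0.0032,0.0002,0,0.0006,40],
[0.0021,0.0003,0.0032,0.0002,0,0.0006,40]]
```

View pics/s7z.png

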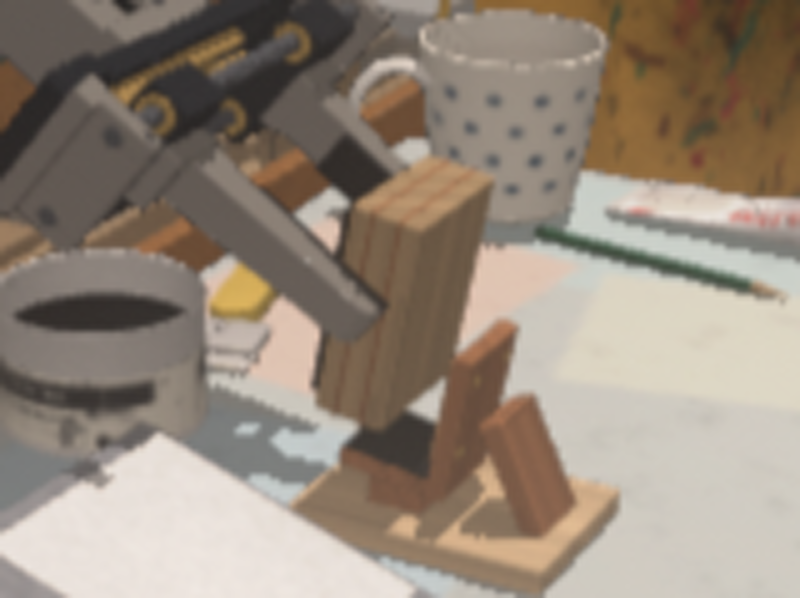

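View pics/t7z.png

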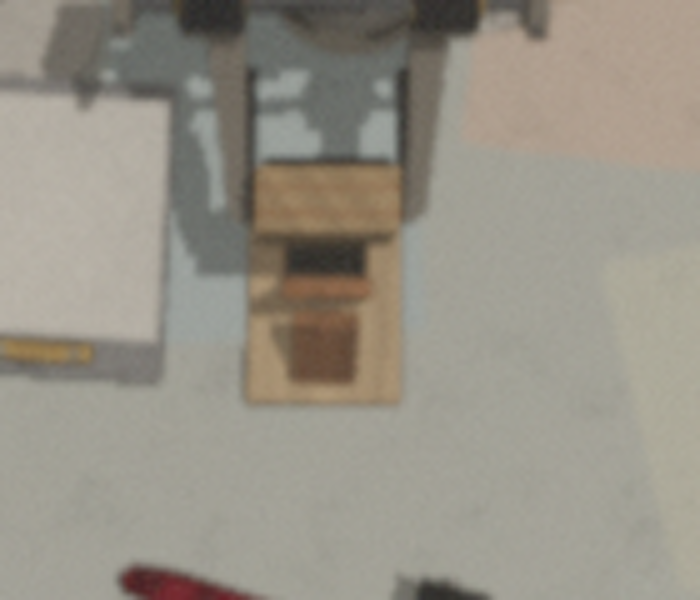

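Emit:
carry_out(deltas=[[0.0022,0.0003,0.0032,0,0,0,40],[0.0022,0.0003,0.0032,0,0,0,40],[0.0022,0.0003,0.0032,0,0,0,40],[0.0022,0,0.0032,0,0,0,40],[0,0,0,0,0,0,40]])

```text
t: 9.45
tcp_pos: [0.4831, -0.2709, 0.0841]
tcp_rot: [[0.603, 0.001, -0.798], [0.002, -1.0, -0.0], [-0.798, -0.001, -0.603]]
contact_force: [-0.3, 0.2, -1.5]
gripper_width: 0.0599
```

```bash
python3 - <<'E'
from h import *
s=st()
snap('side','side8');
a=cv2.imread('pics/side8.png')[100:230,180:340]; cv2.imwrite('pics/s8z.png',cv2.resize(a,None,fx=5,fy=4.6,interpolation=2))
plan([.4775,-.271,.079],pose(-53,0),4,g=40)
E
```

```text
t 9.45 p [ 0.4831 -0.2709  0.0841] phi -52.942785392901754 z [-0.798  -0.0004 -0.6026] y [ 0.0014 -1.     -0.0012] q [ 0.0114  1.0487  0.5251  1.3195 -0.0546  1.709  -1.0482] F [-0.2831  0.2156 -1.4896] w 0.05986753381534567
n 4 max 0.0019 rot/row deg 0.03134031060764609
[[0.0002,-0,0.0019,0.0001,-0.0003,0.0004,40],
[0.0002,-0,0.0019,0.0001,-0.0003,0.0004,40],
[0.0002,0,0.0019,0.0001,-0.0003,0.0004,40],
[0.0002,0,0.0019,0.0001,-0.0003,0.0004,40]]
```

View pics/s8z.png

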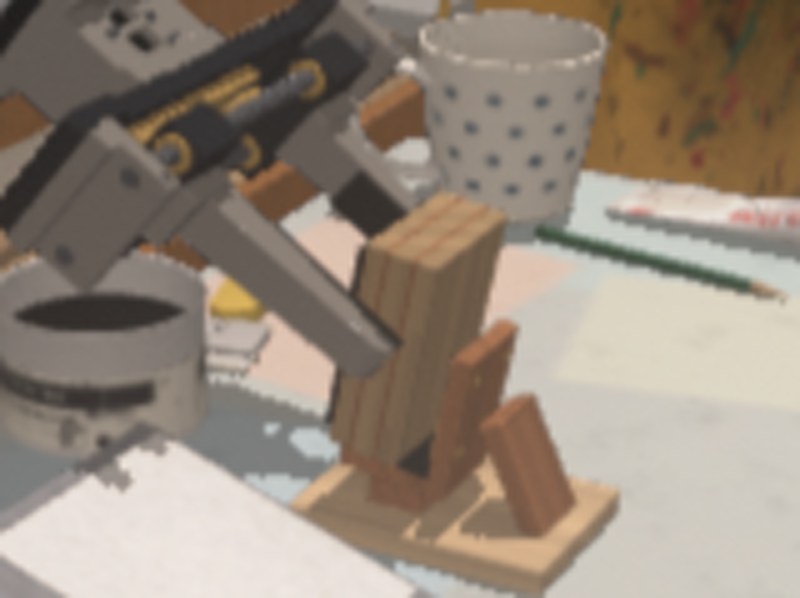

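Emit:
carry_out(deltas=[[0,0,0.0018,0,0,0,40],[0,0,0.0018,0,0,0,40],[0,0,0.0018,0,0,0,40],[0,0,0.0015,0,0,0,40],[0,0,0,0,0,0,40]])

```text
t: 10.12
tcp_pos: [0.4775, -0.271, 0.0801]
tcp_rot: [[0.603, 0.002, -0.798], [0.002, -1.0, -0.001], [-0.798, -0.001, -0.603]]
contact_force: [0.1, -0.4, -1.6]
gripper_width: 0.0595
```

```bash
python3 - <<'E'
from h import *
s=st()
snap('side','side9');
a=cv2.imread('pics/side9.png')[100:230,180:340]; cv2.imwrite('pics/s9z.png',cv2.resize(a,None,fx=5,fy=4.6,interpolation=2))
plan([.4743,-.271,.0771],pose(-53,0),4,g=40)
E
```

```text
t 10.125 p [ 0.4775 -0.271   0.0801] phi -52.90394695108647 z [-0.7976 -0.0007 -0.6032] y [ 0.0016 -1.     -0.0009] q [ 0.0104  1.0464  0.5247  1.3371 -0.0541  1.6932 -1.0484] F [ 0.0999 -0.373  -1.5717] w 0.059523243553170395
n 4 max 0.0011 rot/row deg 0.03757223833237937
[[0.0001,-0,0.0011,0.0002,-0.0005,0.0004,40],
[0.0001,-0,0.0011,0.0002,-0.0005,0.0004,40],
[0.0001,-0,0.0011,0.0002,-0.0005,0.0004,40],
[0.0001,-0,0.0011,0.0002,-0.0005,0.0004,40]]
```

View pics/s9z.png

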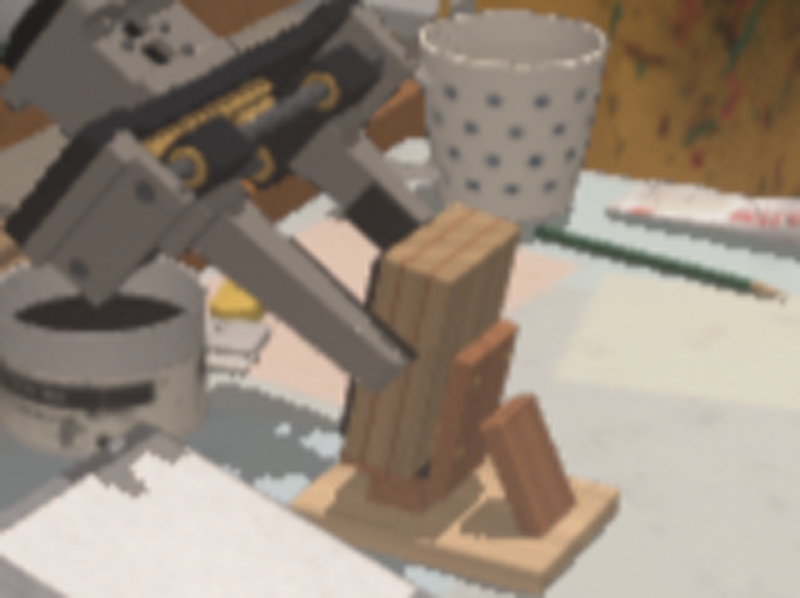

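Emit:
carry_out(deltas=[[0,0,0.0012,0,0,0,40],[0,0,0.0012,0,0,0,40],[0,0,0.0012,0,0,0,40],[0,0,0.0012,0,0,0,40]])

```text
t: 10.68
tcp_pos: [0.4763, -0.271, 0.0782]
tcp_rot: [[0.608, 0.004, -0.794], [0.002, -1.0, -0.003], [-0.794, 0.0, -0.608]]
contact_force: [6.0, -0.3, 2.5]
gripper_width: 0.0598
```

Emit:
carry_out(deltas=[[0.0008,0,0.0008,0,0,0,40],[0.0008,0,0.0008,0,0,0,40],[0.0008,0,0.0008,0,0,0,40]])

```text
t: 11.05
tcp_pos: [0.4764, -0.2711, 0.0777]
tcp_rot: [[0.607, 0.004, -0.795], [0.002, -1.0, -0.004], [-0.795, 0.001, -0.607]]
contact_force: [3.6, 0.9, 6.3]
gripper_width: 0.0599
```

```bash
python3 - <<'E'
from h import *
s=st()
snap('side','side10');
a=cv2.imread('pics/side10.png')[100:230,180:340]; cv2.imwrite('pics/s10z.png',cv2.resize(a,None,fx=5,fy=4.6,interpolation=2))
E
```

```text
t 11.05 p [ 0.4764 -0.2711  0.0777] phi -52.64408491004173 z [-0.7949 -0.0038 -0.6068] y [ 0.004  -1.      0.0009] q [ 0.0088  1.0449  0.5243  1.3441 -0.054   1.6826 -1.0493] F [3.6004 0.8567 6.348 ] w 0.05989280704158588
```

View pics/s10z.png

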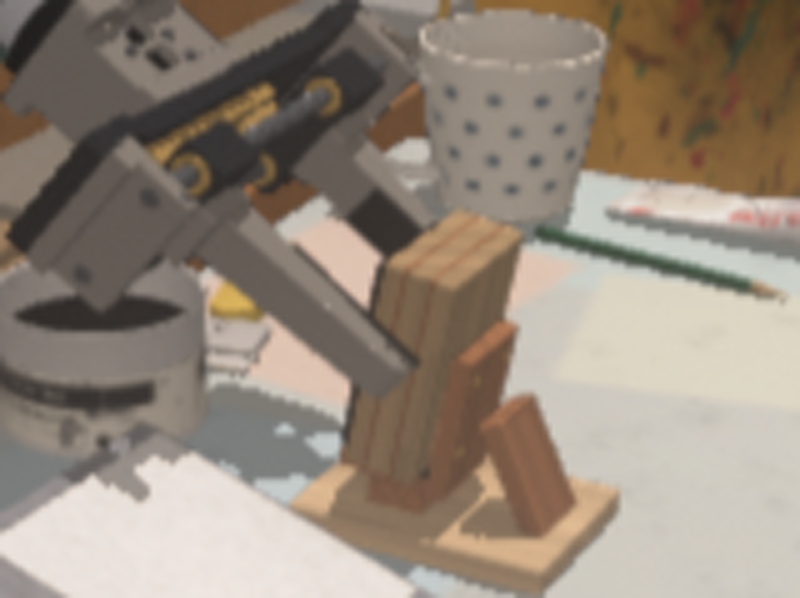

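Emit:
carry_out(deltas=[[0,0,0,0,0,0,70],[0,0,0,0,0,0,100],[0,0,0,0,0,0,100],[0,0,0,0,0,0,100]])

```text
t: 11.6
tcp_pos: [0.4741, -0.2713, 0.0768]
tcp_rot: [[0.603, 0.002, -0.798], [0.001, -1.0, -0.002], [-0.798, 0.001, -0.603]]
contact_force: [0.3, -0.5, -0.3]
gripper_width: 0.0908
```

```bash
python3 - <<'E'
from h import *
s=st()
snap('side','side11');snap('wrist','wrist11')
a=cv2.imread('pics/side11.png')[100:230,180:340]; cv2.imwrite('pics/s11z.png',cv2.resize(a,None,fx=5,fy=4.6,interpolation=2))
plan(s['tcp_pos']-.12*s['tcp_rot'][:,2]+np.array([0,0,.04]),s['tcp_rot'],5)
E
```

```text
t 11.6 p [ 0.4741 -0.2713  0.0768] phi -52.90493451944715 z [-0.7976 -0.002  -0.6031] y [ 0.002  -1.      0.0006] q [ 0.0096  1.0465  0.5245  1.3473 -0.0536  1.6826 -1.0493] F [ 0.3146 -0.5278 -0.2891] w 0.09078709501998634
n 5 max 0.0288 rot/row deg 0.0038372487830507225
[[-0.0064,0,-0.0288,0,-0.0001,0,100],
[-0.0064,0,-0.0288,0,-0.0001,0,100],
[-0.0064,0,-0.0288,0,-0.0001,0,100],
[-0.0064,0,-0.0288,0,-0.0001,0,100],
[-0.0064,0,-0.0288,0,-0.0001,0,100]]
```

View pics/s11z.png

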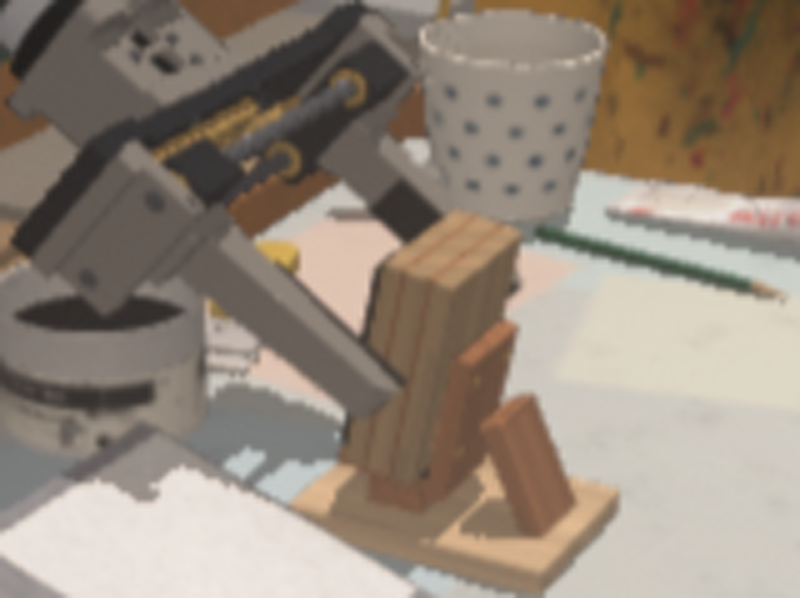

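View pics/wrist11.png

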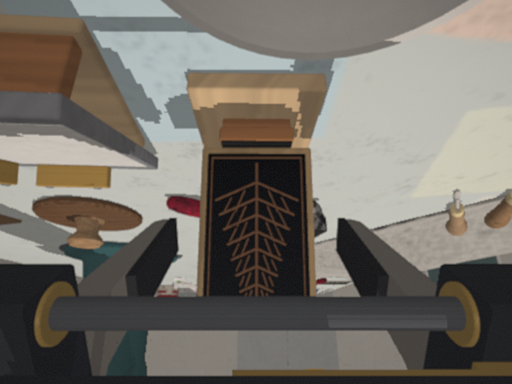

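Emit:
carry_out(deltas=[[0,0,-0.015,0,0,0,100],[0,0,-0.028,0,0,0,100],[-0.004,0,-0.028,0,0,0,100],[-0.01,0,-0.028,0,0,0,100],[-0.015,0,-0.025,0,0,0,100],[0,0,0,0,0,0,100]])

```text
t: 12.45
tcp_pos: [0.5566, -0.2686, 0.1884]
tcp_rot: [[0.68, 0.039, -0.732], [-0.012, -0.998, -0.064], [-0.733, 0.052, -0.678]]
contact_force: [0.1, 0.0, -0.6]
gripper_width: 0.0919
```

```bash
python3 - <<'E'
from h import *
s=st();jit()
snap('side','side12');snap('top','top12')
a=cv2.imread('pics/side12.png')[100:230,180:340]; cv2.imwrite('pics/s12z.png',cv2.resize(a,None,fx=5,fy=4.6,interpolation=2))
a=cv2.imread('pics/top12.png')[130:250,160:330]; cv2.imwrite('pics/t12z.png',cv2.resize(a,None,fx=4.5,fy=4.5,interpolation=2))
E
```

```text
t 12.45 p [ 0.5566 -0.2686  0.1884] phi -47.16781957846927 z [-0.7318 -0.0641 -0.6785] y [ 0.0389 -0.9979  0.0524] q [-0.0449  0.9808  0.6186  1.153  -0.0672  1.8425 -1.0199] F [ 0.0808  0.0305 -0.5763] w 0.09186600215923978
```

View pics/s12z.png

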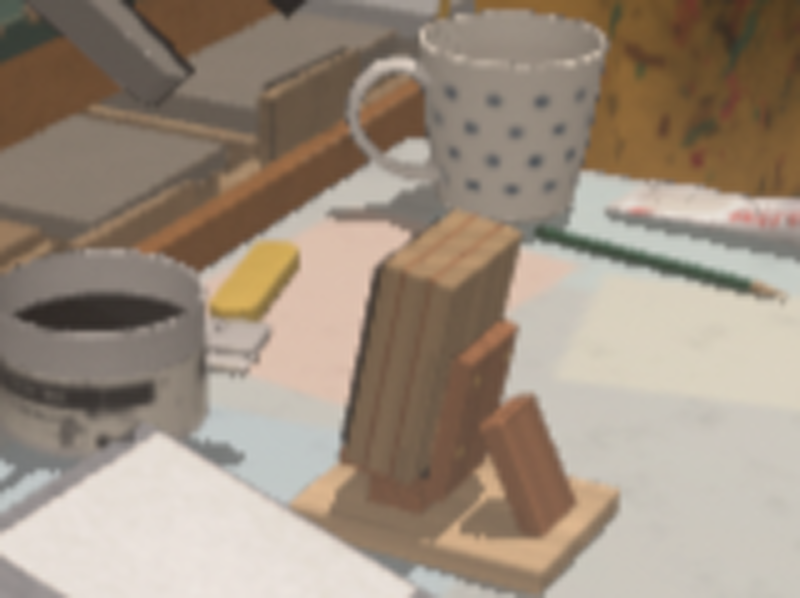

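View pics/t12z.png

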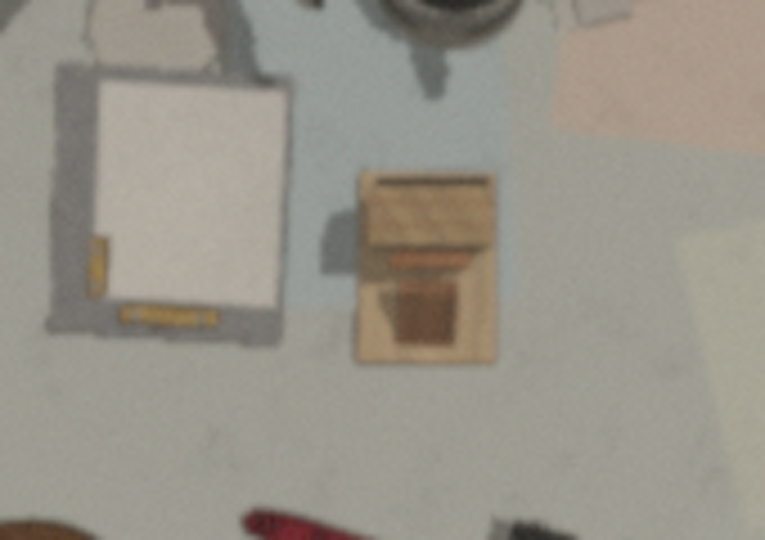

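```bash
cat > board.py <<'E'
from h import *
from scipy.optimize import least_squares
def bpose(o,yaw):
    a=np.radians(18);c,s=np.cos(a),np.sin(a)
    R=np.column_stack([[-c,0,-s],[0,-1,0],[-s,0,c]])
    return np.array([o[0],o[1],.0325]),Ro.from_euler('z',yaw).as_matrix()@R
E
python3 - <<'E'
from board import *
t=dict(np.load('pics/top0.npz')); s=dict(np.load('pics/side0.npz'))
def P(x,y,f,x0,y0): return np.array([(x+.5)/f-.5+x0,(y+.5)/f-.5+y0])
obsT=[((-.077,-.061,0),P(78,207,6,160,110)),((-.077,.061,0),P(388,222,6,160,110)),((.063,-.061,0),P(63,563,6,160,110)),((.063,.061,0),P(376,578,6,160,110)),
 ((.045,-.021,.016),P(160,528,6,160,110)),((.045,.029,.016),P(292,534,6,160,110))]
obsS=[((-.077,-.061,0),P(38,298,4,155,150)),((-.077,.061,0),P(225,173,4,155,150)),((.063,.061,0),P(470,338,4,155,150))]
def f(v,ob,full=True):
    o,R=bpose(v[:2],v[2]);return np.concatenate([proj(im,o+R@np.array(m))-p for im,obs in ob for m,p in obs])
for ob in ([(t,obsT)],[(s,obsS)],[(t,obsT),(s,obsS)]):
    r=least_squares(f,[.48,-.134,0],args=(ob,));print(r.x[:2],np.degrees(r.x[2]),r.fun.round(1))
# verification crop from top12
E
```

```text
[ 0.4876 -0.1364] -2.9984832221397704 [-0.7 -0.5  0.4 -0.1  0.4 -0.1 -0.1  0.2  0.2  0.2 -0.2  0.3]
[ 0.4849 -0.1335] -3.5859130820107685 [-0.6 -0.7 -1.6 -1.   2.3  0.9]
[ 0.4868 -0.1359] -3.210035191298664 [-0.8 -0.2  0.3  0.3  0.2  0.2 -0.4  0.6 -0.1  0.5 -0.5  0.7 -0.6 -1.5
 -2.1 -1.8  1.8 -0.3]
```

```bash
cat > chk.py <<'E'
from ik import *
from board import bpose
from h import pose
np.set_printoptions(precision=3,suppress=True)
q0=D[-1][:7]
bx=np.array([.1564,0,-.9877]);bz=np.array([.9877,0,.1564]);O=np.array([.4635,-.271,.0744])
B,BR=bpose([.4872,-.136],np.radians(-3))
for f2 in (24,27,30,33,36):
    p=O+.0*bx+.016*bz
    best=None
    rng=np.random.default_rng(0)
    for k in range(12):
        qs=np.array([1.0,.45,-.3,2.2,-.7,.3,0])+rng.normal(0,.25,7)
        r=ik(p,pose(f2),qs,1e-4)
        if r[1]<1e-3 and r[2]<.01 and (best is None or r[3]>best[3]): best=r
    print(f2,p,best)
    for h in (0,.05):
        pb=B+BR@np.array([0,0,.016+h]);r=ik(pb,pose(f2-81,-3),np.array([-.3,1.05,.65,1.45,-.28,1.65,-1.08]));print('   board',pb,r)
E
python3 chk.py
```

```text
24 [ 0.479 -0.271  0.077] (array([ 0.632,  0.396, -0.05 ,  2.217, -0.883,  0.272, -0.154]), np.float64(1.5051486068411256e-09), 2.6949926275645425e-08, np.float64(0.12202134453109828))
   board [ 0.482 -0.136  0.048] (array([-0.224,  1.142,  0.655,  1.381, -0.288,  1.765, -1.106]), np.float64(2.433255223394319e-08), 2.4599088279393395e-07, np.float64(0.07463020148956456))
   board [ 0.467 -0.135  0.095] (array([-0.247,  1.059,  0.679,  1.442, -0.253,  1.787, -1.091]), np.float64(1.3637977676111776e-08), 1.5970755542404168e-07, np.float64(0.053188537418850323))
27 [ 0.479 -0.271  0.077] (array([ 0.79 ,  0.408, -0.208,  2.238, -1.028,  0.214,  0.026]), np.float64(5.449713973621402e-10), 1.1029472295723811e-08, np.float64(0.06423205898984075))
   board [ 0.482 -0.136  0.048] (array([-0.233,  1.11 ,  0.66 ,  1.417, -0.299,  1.714, -1.105]), np.float64(1.4350553021569977e-08), 1.5023005906585725e-07, np.float64(0.12564127202417863))
   board [ 0.467 -0.135  0.095] (array([-0.256,  1.028,  0.685,  1.473, -0.264,  1.739, -1.092]), np.float64(6.7766082437089946e-09), 7.366116946985724e-08, n
[... 716 characters left out ...]
-1.1  ]), np.float64(6.69326776511799e-09), 7.456206553403266e-08, np.float64(0.22972621072266208))
   board [ 0.467 -0.135  0.095] (array([-0.276,  0.965,  0.698,  1.539, -0.284,  1.641, -1.092]), np.float64(1.5556519937642636e-08), 1.19752925438567e-07, np.float64(0.19917720341238687))
36 [ 0.479 -0.271  0.077] None
   board [ 0.482 -0.136  0.048] (array([-0.262,  1.016,  0.677,  1.527, -0.331,  1.557, -1.097]), np.float64(1.6061112934695984e-08), 1.7435208273670238e-07, np.float64(0.28279264737195686))
   board [ 0.467 -0.135  0.095] (array([-0.286,  0.933,  0.705,  1.573, -0.294,  1.591, -1.091]), np.float64(2.397599304191972e-08), 2.1822866770457934e-07, np.float64(0.24938819992224892))
```

```bash
python3 - <<'E'
from h import *
plan([.435,-.271,.18],pose(27,0),11)
E
```

```text
n 11 max 0.011 rot/row deg 6.756412894905582
[[-0.007,-0.0002,0.0085,0.0053,0.1178,0.0028,100],
[-0.008,-0.0001,0.0076,0.0053,0.1178,0.0028,100],
[-0.0088,-0.0001,0.0066,0.0053,0.1178,0.0028,100],
[-0.0095,-0,0.0055,0.0053,0.1178,0.0028,100],
[-0.0101,0,0.0044,0.0053,0.1178,0.0028,100],
[-0.0105,0.0001,0.0032,0.0053,0.1178,0.0028,100],
[-0.0108,0.0001,0.0019,0.0053,0.1178,0.0028,100],
[-0.011,0.0002,0.0006,0.0053,0.1178,0.0028,100],
[-0.011,0.0002,-0.0007,0.0053,0.1178,0.0028,100],
[-0.0108,0.0002,-0.002,0.0053,0.1178,0.0028,100],
[-0.0105,0.0002,-0.0032,0.0053,0.1178,0.0028,100]]
```

Emit:
carry_out(deltas=[[-0.01,0,0.006,0.0053,0.118,0.003,100],[-0.01,0,0.005,0.0053,0.118,0.003,100],[-0.01,0,0.004,0.0053,0.118,0.003,100],[-0.011,0,0.003,0.0053,0.118,0.003,100],[-0.011,0,0.002,0.0053,0.118,0.003,100],[-0.011,0,0,0.0053,0.118,0.003,100]])

```text
t: 13.3
tcp_pos: [0.4909, -0.2686, 0.1972]
tcp_rot: [[0.995, 0.011, -0.102], [0.008, -1.0, -0.027], [-0.103, 0.026, -0.994]]
contact_force: [-0.5, -0.7, -0.0]
gripper_width: 0.0919
```

```bash
python3 - <<'E'
from h import *
st();jit()
plan([.435,-.271,.18],pose(27,0),6)
E
```

```text
t 13.3 p [ 0.4909 -0.2686  0.1972] phi -5.878239896036086 z [-0.1024 -0.0274 -0.9944] y [ 0.011  -0.9996  0.0264] q [-0.0834  0.4217  0.6297  1.8173 -0.1941  1.0622 -0.9464] F [-0.5226 -0.6664 -0.0126] w 0.09193927189036484
n 6 max 0.0098 rot/row deg 5.487414484861384
[[-0.009,0.0002,0.0038,0.004,0.0957,0.0027,100],
[-0.0093,0.0003,0.0029,0.004,0.0957,0.0027,100],
[-0.0095,0.0003,0.002,0.004,0.0957,0.0027,100],
[-0.0097,0.0003,0.0011,0.004,0.0957,0.0027,100],
[-0.0098,0.0003,0.0002,0.004,0.0957,0.0027,100],
[-0.0097,0.0004,-0.0007,0.004,0.0957,0.0027,100]]
```

Emit:
carry_out(deltas=[[-0.009,0,0.004,0.004,0.096,0.003,100],[-0.0093,0,0.003,0.004,0.096,0.003,100],[-0.0095,0,0.002,0.004,0.096,0.003,100],[-0.0097,0,0.001,0.004,0.096,0.003,100],[-0.0098,0,0,0.004,0.096,0.003,100],[-0.0097,0,-0.0007,0.004,0.08,0.003,100],[0,0,0,0,0,0,100]])

```text
t: 14.18
tcp_pos: [0.4312, -0.2717, 0.1815]
tcp_rot: [[0.888, -0.009, 0.459], [-0.009, -1.0, -0.002], [0.459, -0.002, -0.888]]
contact_force: [0.4, -0.4, 0.0]
gripper_width: 0.0922
```

```bash
python3 - <<'E'
from h import *
st();jit()
d=np.array([.454,0,-.891]);
plan(np.array([.4793,-.271,.0769])-.075*d,pose(27,0),4)
snap('wrist','wrist13')
E
```

```text
t 14.175 p [ 0.4312 -0.2717  0.1815] phi 27.317750561407554 z [ 0.4589 -0.002  -0.8885] y [-0.0091 -1.     -0.0024] q [ 0.2349  0.124   0.4855  2.2912 -0.8154  0.503  -0.1943] F [ 0.4039 -0.4295  0.049 ] w 0.0922481436735064
n 4 max 0.01 rot/row deg 0.1563075528996591
[[-0.0012,-0.0002,0.01,0.0005,-0.0014,-0.0023,100],
[-0.0012,-0.0002,0.01,0.0005,-0.0014,-0.0023,100],
[-0.0012,-0.0002,0.01,0.0005,-0.0014,-0.0023,100],
[-0.0012,-0.0002,0.01,0.0005,-0.0014,-0.0023,100]]
```

View pics/wrist13.png

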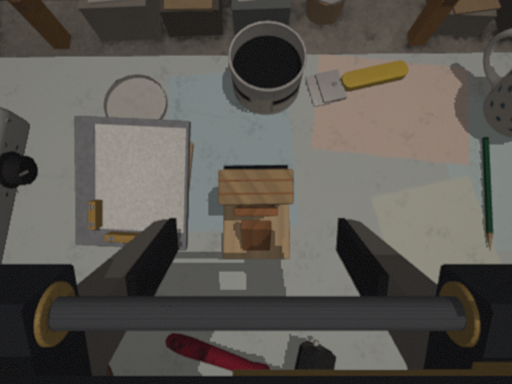

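```bash
python3 - <<'E'
from h import *
d=dict(np.load('pics/wrist13.npz'))
bx=np.array([.1564,0,-.9877]);bz=np.array([.9877,0,.1564]);O=np.array([.4635,-.271,.0744])
for u,v,w in [(-.045,.03,0),(-.045,-.03,0),(-.045,.03,.028),(-.045,-.03,.028)]:
    print(u,v,w,proj(d,O+u*bx+w*bz+np.array([0,v,0])))
a=d['pixels'][155:270,200:310,::-1]; cv2.imwrite('pics/w13z.png',cv2.resize(a,None,fx=5,fy=5,interpolation=1))
E
```

```text
-0.045 0.03 0 [217.9842 207.9989]
-0.045 -0.03 0 [294.0893 207.3126]
-0.045 0.03 0.028 [217.9134 172.6443]
-0.045 -0.03 0.028 [293.533  171.9558]
```

View pics/w13z.png

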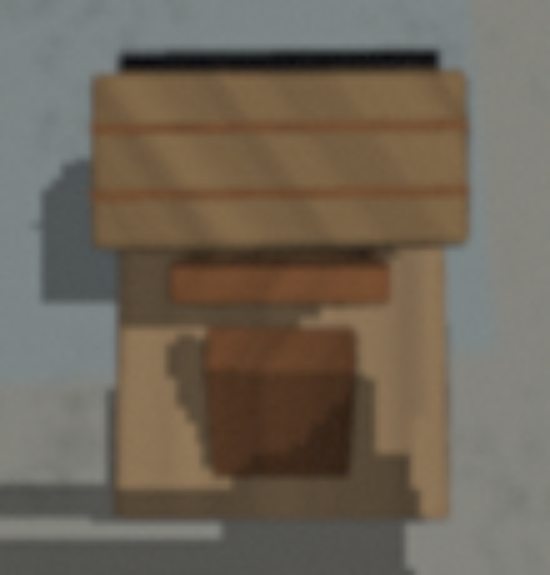

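Emit:
carry_out(deltas=[[-0.0012,0,0.01,0,-0.0014,-0.0023,100],[-0.0012,0,0.01,0,-0.0014,-0.0023,100],[-0.0012,0,0.01,0,-0.0014,-0.0023,100],[-0.0012,0,0.01,0,-0.0014,-0.0023,100],[0,0,0,0,0,0,100]])

```text
t: 14.85
tcp_pos: [0.4552, -0.2726, 0.1461]
tcp_rot: [[0.891, 0.009, 0.454], [0.011, -1.0, -0.001], [0.454, 0.006, -0.891]]
contact_force: [0.1, -1.0, 0.4]
gripper_width: 0.0922
```

```bash
python3 - <<'E'
from h import *
st();jit()
plan(np.array([.4793,-.271,.0769]),pose(27,0),6)
E
```

```text
t 14.85 p [ 0.4552 -0.2726  0.1461] phi 27.00609949149791 z [ 0.4541 -0.0008 -0.891 ] y [ 0.0092 -0.9999  0.0056] q [ 0.2658  0.232   0.4286  2.2746 -0.9873  0.4597 -0.0337] F [ 0.0547 -0.9575  0.4157] w 0.09215199278972551
n 6 max 0.0121 rot/row deg 0.10265911281944672
[[-0.0017,-0.0003,0.0121,0.0001,-0,0.0018,100],
[-0.0017,-0.0003,0.0121,0.0001,-0,0.0018,100],
[-0.0017,-0.0003,0.0121,0.0001,-0,0.0018,100],
[-0.0017,-0.0003,0.0121,0.0001,-0,0.0018,100],
[-0.0017,-0.0003,0.0121,0.0001,-0,0.0018,100],
[-0.0017,-0.0003,0.0121,0.0001,-0,0.0018,100]]
```

Emit:
carry_out(deltas=[[-0.0016,0,0.012,0,0,0.0018,100],[-0.0016,0,0.012,0,0,0.0018,100],[-0.0016,0,0.012,0,0,0.0018,100],[-0.0016,0,0.012,0,0,0.0018,100],[-0.0016,0,0.012,0,0,0.0018,100],[0,0,0,0,0,0,100]])

```text
t: 15.6
tcp_pos: [0.4836, -0.2731, 0.0915]
tcp_rot: [[0.889, 0.008, 0.458], [0.009, -1.0, 0.0], [0.458, 0.004, -0.889]]
contact_force: [0.1, -0.1, -0.2]
gripper_width: 0.0917
```

```bash
python3 - <<'E'
from h import *
st();jit()
plan(np.array([.480,-.271,.0769]),pose(27,0),2)
snap('side','side14')
a=cv2.imread('pics/side14.png')[70:230,180:380]; cv2.imwrite('pics/s14z.png',cv2.resize(a,None,fx=4,fy=3.7,interpolation=2))
E
```

```text
t 15.6 p [ 0.4836 -0.2731  0.0915] phi 27.258353223225786 z [ 0.458   0.0005 -0.889 ] y [ 0.0082 -1.      0.0037] q [ 0.3814  0.3742  0.2667  2.2506 -1.2597  0.3819  0.2114] F [ 0.0871 -0.1042 -0.1544] w 0.09170560404031129
n 2 max 0.0057 rot/row deg 0.2884168979202309
[[-0.0049,-0.0011,0.0057,-0.0002,-0.0023,0.0045,100],
[-0.0049,-0.0011,0.0057,-0.0002,-0.0023,0.0045,100]]
```

View pics/s14z.png

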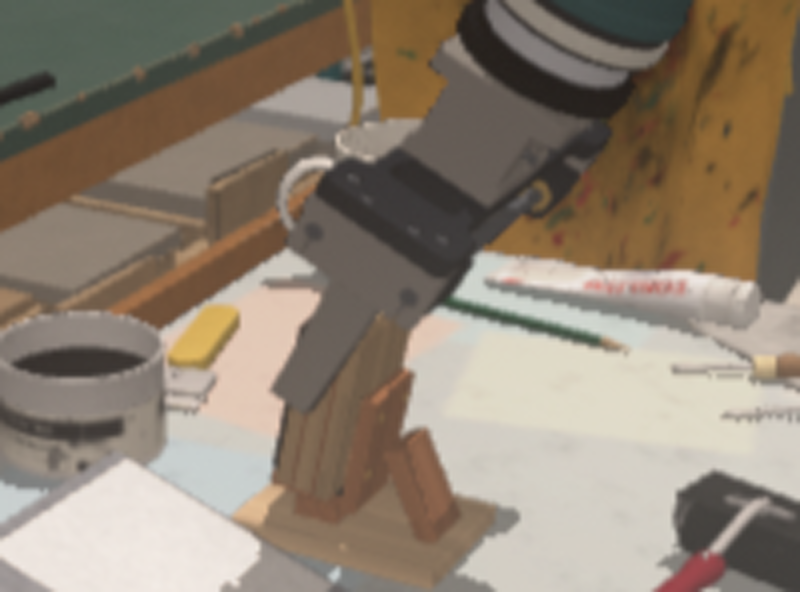

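Emit:
carry_out(deltas=[[-0.004,-0.001,0.003,0,0,0.003,100],[-0.004,-0.001,0.003,0,-0.004,0.003,100],[0,0,0,0,0,0,100]])

```text
t: 16.02
tcp_pos: [0.4805, -0.2721, 0.0848]
tcp_rot: [[0.889, 0.003, 0.457], [0.004, -1.0, -0.001], [0.457, 0.003, -0.889]]
contact_force: [-0.1, 0.4, -0.8]
gripper_width: 0.0919
```

```bash
cat >> h.py <<'E'
def inblk(p):
    r=np.array(p)-np.array([.4635,-.271,.0744]);return r@np.array([.1564,0,-.9877]),r[1],r@np.array([.9877,0,.1564])
E
python3 - <<'E'
from h import *
s=st();print(inblk(s['tcp_pos']))
plan(np.array([.480,-.271,.0769]),pose(27,0),2)
E
```

```text
t 16.025 p [ 0.4805 -0.2721  0.0848] phi 27.19018217814033 z [ 0.4569 -0.0015 -0.8895] y [ 0.0031 -1.      0.0032] q [ 0.453   0.3809  0.1836  2.2557 -1.2705  0.3477  0.2275] F [-0.1187  0.3986 -0.8339] w 0.09190433083274355
(np.float64(-0.007626792882600695), np.float64(-0.0011177095644288593), np.float64(0.01842511445506978))
n 2 max 0.0034 rot/row deg 0.15944516171177034
[[-0.002,-0.0006,0.0034,0.0007,-0.0017,0.0021,100],
[-0.002,-0.0006,0.0034,0.0007,-0.0017,0.0021,100]]
```

Emit:
carry_out(deltas=[[-0.0025,0,0.003,0,0,0.002,100],[0,0,0,0,0,0,100],[0,0,0,0,0,0,40],[0,0,0,0,0,0,40],[0,0,0,0,0,0,40],[0,0,0,0,0,0,40]], newtons=40)

```text
t: 16.77
tcp_pos: [0.4805, -0.2727, 0.0824]
tcp_rot: [[0.889, 0.001, 0.458], [0.003, -1.0, -0.002], [0.458, 0.004, -0.889]]
contact_force: [-1.5, 0.6, 0.9]
gripper_width: 0.0598
```

```bash
python3 - <<'E'
from h import *
s=st();print(inblk(s['tcp_pos']));np.savez('g2.npz',p=s['tcp_pos'],R=s['tcp_rot'])
snap('side','side15');snap('wrist','wrist15')
a=cv2.imread('pics/side15.png')[70:230,180:380]; cv2.imwrite('pics/s15z.png',cv2.resize(a,None,fx=4,fy=3.7,interpolation=2))
plan([.475,-.27,.17],pose(27,0),6,g=40)
E
```

```text
t 16.775 p [ 0.4805 -0.2727  0.0824] phi 27.28048656561069 z [ 0.4583 -0.0024 -0.8888] y [ 0.0015 -1.      0.0035] q [ 0.4955  0.3852  0.1356  2.2546 -1.2716  0.33    0.2333] F [-1.482   0.6402  0.9091] w 0.059800506211307405
(np.float64(-0.00522343948245184), np.float64(-0.001688554985461277), np.float64(0.017991636998657537))
n 6 max 0.0134 rot/row deg 0.05955461989416824
[[0.0059,-0.0004,-0.0134,0.0004,-0.0008,0.0005,40],
[0.0059,-0.0004,-0.0134,0.0004,-0.0008,0.0005,40],
[0.0059,-0.0004,-0.0134,0.0004,-0.0008,0.0005,40],
[0.0059,-0.0004,-0.0134,0.0004,-0.0008,0.0005,40],
[0.0058,-0.0004,-0.0134,0.0004,-0.0008,0.0005,40],
[0.0058,-0.0004,-0.0134,0.0004,-0.0008,0.0005,40]]
```

View pics/s15z.png

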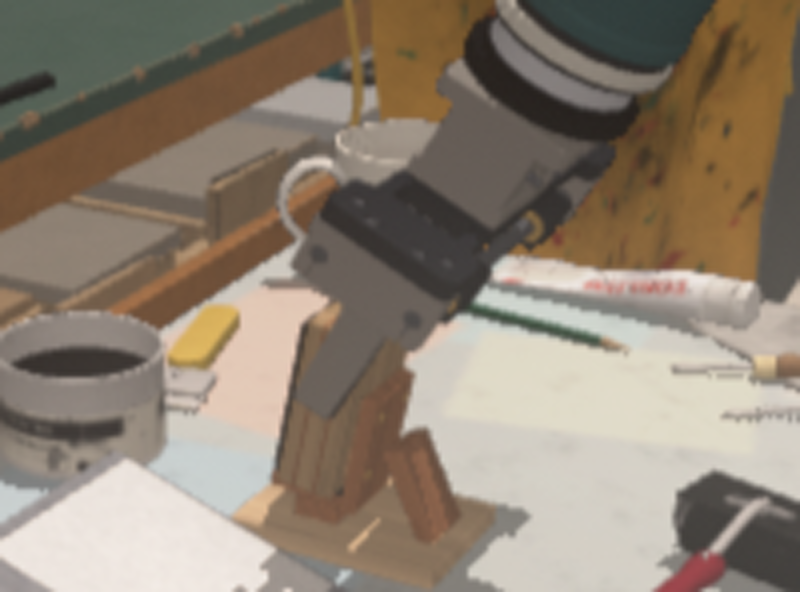

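View pics/wrist15.png

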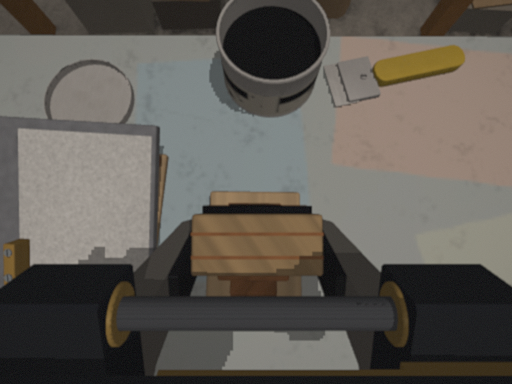

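Emit:
carry_out(deltas=[[0.006,0,-0.01,0,0,0,40],[0.007,0,-0.013,0,0,0,40],[0.007,0,-0.013,0,0,0,40],[0.006,0,-0.0134,0,0,0,40],[0.006,0,-0.0134,0,0,0,40],[0.006,0,-0.0134,0,0,0,40],[0.006,0,-0.0134,0,0,0,40],[0,0,0,0,0,0,40]])

```text
t: 17.88
tcp_pos: [0.4758, -0.2715, 0.1822]
tcp_rot: [[0.892, 0.001, 0.453], [0.001, -1.0, -0.001], [0.453, 0.001, -0.892]]
contact_force: [0.3, -0.3, -1.6]
gripper_width: 0.0595
```

```bash
python3 - <<'E'
from h import *
s=st();jit()
snap('side','side16');snap('wrist','wrist16')
a=cv2.imread('pics/side16.png')[40:230,160:380]; cv2.imwrite('pics/s16z.png',cv2.resize(a,None,fx=3.5,fy=3.1,interpolation=2))
E
```

```text
t 17.875 p [ 0.4758 -0.2715  0.1822] phi 26.926891662776534 z [ 0.4529 -0.0006 -0.8916] y [ 0.0008 -1.      0.0011] q [ 0.2778  0.1828  0.374   2.2112 -0.7746  0.4927 -0.2927] F [ 0.2561 -0.3399 -1.6027] w 0.05953351790387154
```

View pics/s16z.png

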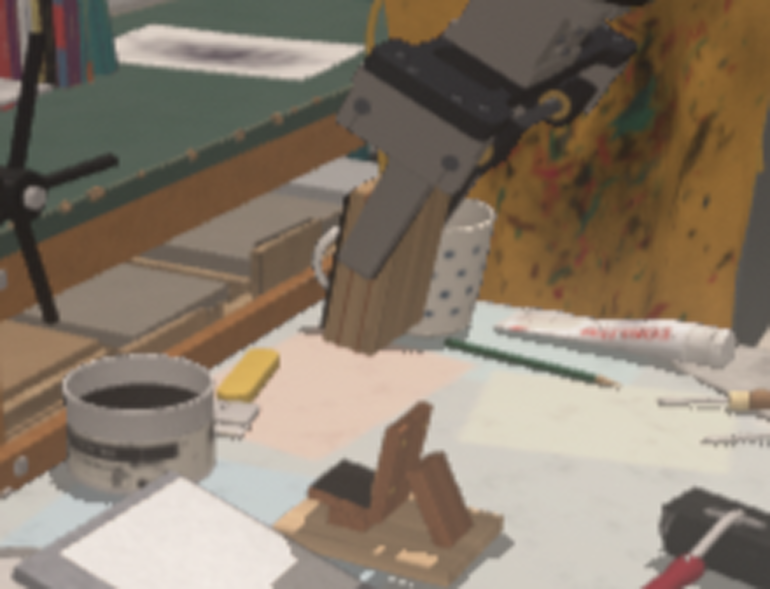

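View pics/wrist16.png

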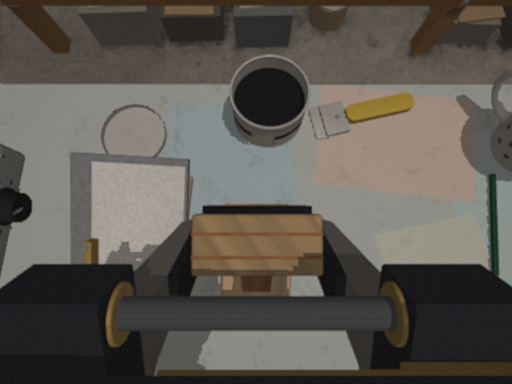

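```bash
python3 - <<'E'
from board import *
B,BR=bpose([.4872,-.136],np.radians(-3))
h=B+BR@np.array([-.02,.012,.08]);print(h, B+BR@np.array([-.005,0,.014]))
plan([h[0],h[1],.165],pose(-53.7,-3),12,g=40)
E
```

```text
[ 0.4809 -0.1477  0.1148] [ 0.4876 -0.136   0.0474]
n 12 max 0.0103 rot/row deg 6.713057883779907
[[-0.0002,-0.0103,0.0014,0.0011,-0.1171,0.0047,40],
[-0.0001,-0.0103,0.0014,0.0011,-0.1171,0.0047,40],
[0.0001,-0.0103,0.0014,0.0011,-0.1171,0.0047,40],
[0.0002,-0.0103,0.0014,0.0011,-0.1171,0.0047,40],
[0.0003,-0.0103,0.0014,0.0011,-0.1171,0.0047,40],
[0.0004,-0.0103,0.0014,0.0011,-0.1171,0.0047,40],
[0.0005,-0.0103,0.0013,0.0011,-0.1171,0.0047,40],
[0.0006,-0.0103,0.0013,0.0011,-0.1171,0.0047,40],
[0.0007,-0.0103,0.0012,0.0011,-0.1171,0.0047,40],
[0.0008,-0.0103,0.0011,0.0011,-0.1171,0.0047,40],
[0.0009,-0.0103,0.001,0.0011,-0.1171,0.0047,40],
[0.001,-0.0103,0.0009,0.0011,-0.1171,0.0047,40]]
```

Add a slight upward bias to counter the droop seen during the last turn; do it in two halves.

Emit:
carry_out(deltas=[[0,-0.0103,0,0.001,-0.117,0.0047,40],[0,-0.0103,0,0.001,-0.117,0.0047,40],[0,-0.0103,0,0.001,-0.117,0.0047,40],[0,-0.0103,0,0.001,-0.117,0.0047,40],[0,-0.0103,0,0.001,-0.117,0.0047,40],[0,-0.0103,0,0.001,-0.117,0.0047,40]])

```text
t: 18.73
tcp_pos: [0.4712, -0.2078, 0.1763]
tcp_rot: [[0.967, -0.033, -0.254], [-0.028, -0.999, 0.021], [-0.254, -0.013, -0.967]]
contact_force: [-1.1, -0.0, -1.9]
gripper_width: 0.0598
```

```bash
python3 - <<'E'
from board import *
s=st();jit()
plan([.481,-.1477,.16],pose(-53.7,-3),7,g=40)
E
```

```text
t 18.725 p [ 0.4712 -0.2078  0.1763] phi -14.697579633518396 z [-0.2537  0.0212 -0.9671] y [-0.0325 -0.9994 -0.0134] q [-0.0843  0.4589  0.5201  1.8143 -0.1501  1.1738 -1.1085] F [-1.0734 -0.0113 -1.897 ] w 0.0598069660707177
n 7 max 0.0086 rot/row deg 5.569779241370279
[[0.0017,-0.0086,0.0021,0,-0.0971,0.0035,40],
[0.0019,-0.0086,0.0019,0,-0.0971,0.0035,40],
[0.002,-0.0086,0.0017,0,-0.0971,0.0035,40],
[0.0021,-0.0086,0.0015,0,-0.0971,0.0035,40],
[0.0023,-0.0086,0.0013,0,-0.0971,0.0035,40],
[0.0023,-0.0086,0.0011,0,-0.0971,0.0035,40],
[0.0024,-0.0086,0.0008,0,-0.0971,0.0035,40]]
```

Emit:
carry_out(deltas=[[0.001,-0.0086,0,0,-0.097,0.0035,40],[0.001,-0.0086,0,0,-0.097,0.0035,40],[0.001,-0.0086,0,0,-0.097,0.0035,40],[0.001,-0.0086,0,0,-0.097,0.0035,40],[0.001,-0.0086,0,0,-0.097,0.0035,40],[0.001,-0.0086,0,0,-0.08,0.0035,40],[0.001,-0.005,0,0,-0.05,0,40],[0,0,0,0,0,0,40]])

```text
t: 19.73
tcp_pos: [0.4803, -0.1447, 0.1602]
tcp_rot: [[0.621, -0.046, -0.783], [-0.016, -0.999, 0.046], [-0.784, -0.016, -0.621]]
contact_force: [0.3, -1.1, -2.3]
gripper_width: 0.0598
```

```bash
python3 - <<'E'
from board import *
s=st();jit()
plan([.481,-.1477,.115],pose(-53.7,-3),5,g=40)
snap('side','side17');snap('top','top17');snap('wrist','wrist17')
a=cv2.imread('pics/side17.png')[80:270,120:340]; cv2.imwrite('pics/s17z.png',cv2.resize(a,None,fx=3.5,fy=3.1,interpolation=2))
a=cv2.imread('pics/top17.png')[80:230,140:310]; cv2.imwrite('pics/t17z.png',cv2.resize(a,None,fx=4,fy=4,interpolation=2))
E
```

```text
t 19.725 p [ 0.4803 -0.1447  0.1602] phi -51.597746049087554 z [-0.7828  0.0457 -0.6205] y [-0.0459 -0.9988 -0.0157] q [-0.1198  0.872   0.4746  1.4348 -0.1168  1.7886 -1.2095] F [ 0.3349 -1.068  -2.3376] w 0.05976555770623193
n 5 max 0.0074 rot/row deg 0.45534754503996777
[[0.0072,0.0007,0.0055,-0.0009,-0.0072,0.0033,40],
[0.0072,0.0007,0.0054,-0.0009,-0.0072,0.0033,40],
[0.0073,0.0007,0.0054,-0.0009,-0.0072,0.0033,40],
[0.0073,0.0007,0.0053,-0.0009,-0.0072,0.0033,40],
[0.0074,0.0006,0.0053,-0.0009,-0.0072,0.0033,40]]
```

View pics/s17z.png

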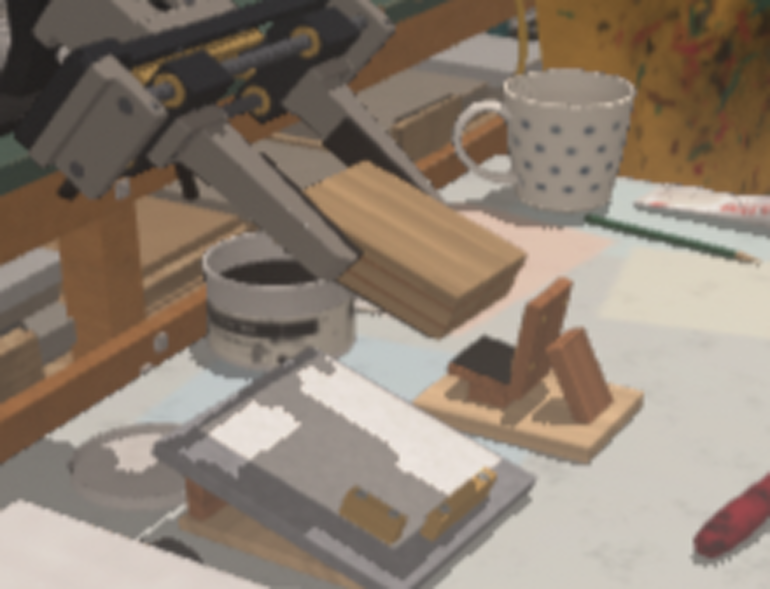

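View pics/wrist17.png

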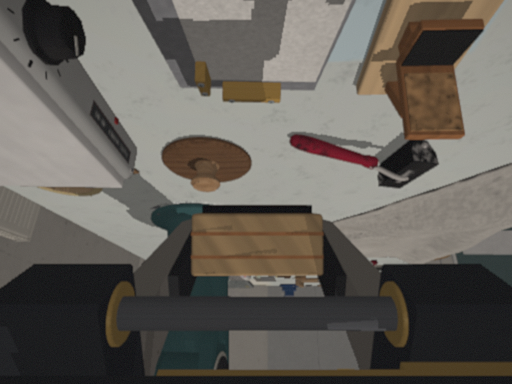

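View pics/t17z.png

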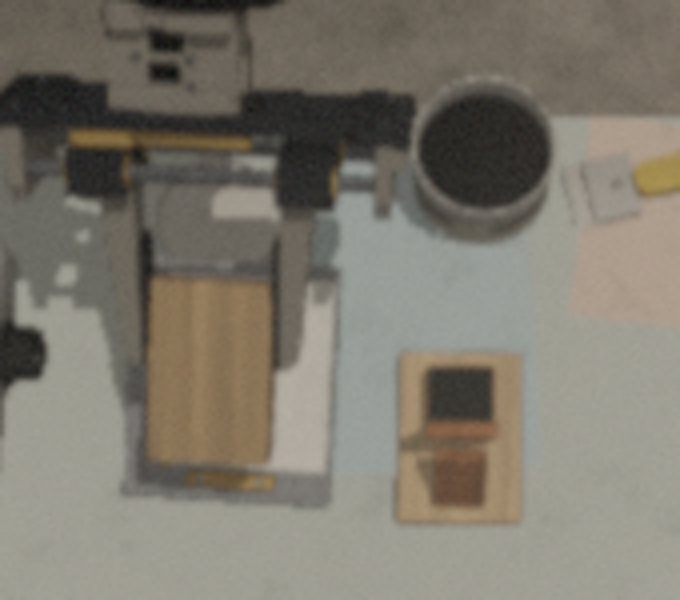

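```bash
cat >> board.py <<'E'
B,BR=bpose([.4872,-.136],np.radians(-3))
def bt(x,y,z): return B+BR@np.array([x,y,z])
def inb(p): return BR.T@(np.array(p)-B)
E
python3 - <<'E'
from board import *
s=st();print(inb(s['tcp_pos']))
plan(bt(-.02,.007,.046),pose(-53.7,-3),6,g=40)
E
```

```text
t 19.875 p [ 0.4801 -0.1459  0.1624] phi -51.43656243787684 z [-0.7811  0.0459 -0.6227] y [-0.0476 -0.9988 -0.014 ] q [-0.1194  0.868   0.4767  1.4355 -0.1158  1.789  -1.2098] F [-0.2715 -0.8442 -1.2722] w 0.059933096905562463
[-0.0339  0.0102  0.1256]
n 6 max 0.0118 rot/row deg 0.3957282203154391
[[0.0116,-0.0003,0.0068,-0.0008,-0.0065,0.0023,40],
[0.0117,-0.0004,0.0067,-0.0008,-0.0065,0.0023,40],
[0.0117,-0.0004,0.0067,-0.0008,-0.0065,0.0023,40],
[0.0117,-0.0004,0.0066,-0.0008,-0.0065,0.0023,40],
[0.0118,-0.0005,0.0065,-0.0008,-0.0065,0.0023,40],
[0.0118,-0.0005,0.0064,-0.0008,-0.0065,0.0023,40]]
```

Emit:
carry_out(deltas=[[0.0116,0,0.0068,-0.0008,-0.0065,0.002,40],[0.0116,0,0.0067,-0.0008,-0.0065,0.002,40],[0.0116,0,0.0067,-0.0008,-0.0065,0.002,40],[0.0116,0,0.0066,-0.0008,-0.0065,0.002,40],[0.01,0,0.006,-0.0008,-0.0065,0.002,40],[0.006,0,0.003,0,-0.0065,0,40],[0,0,0,0,0,0,40]])

```text
t: 20.75
tcp_pos: [0.4904, -0.1461, 0.0861]
tcp_rot: [[0.591, -0.052, -0.805], [-0.028, -0.999, 0.044], [-0.807, -0.004, -0.591]]
contact_force: [-0.0, -0.0, -1.6]
gripper_width: 0.0598
```

```bash
python3 - <<'E'
from board import *
s=st();jit();print(inb(s['tcp_pos']))
snap('side','side18')
a=cv2.imread('pics/side18.png')[130:270,130:310]; cv2.imwrite('pics/s18z.png',cv2.resize(a,None,fx=4.4,fy=4.2,interpolation=2))
plan(bt(-.015,.005,.025),pose(-53.7,-3),5,g=40)
E
```

```text
t 20.75 p [ 0.4904 -0.1461  0.0861] phi -53.71668306062517 z [-0.8053  0.0441 -0.5912] y [-0.052  -0.9986 -0.0037] q [-0.1023  1.0054  0.455   1.3849 -0.1479  1.7451 -1.2265] F [-0.0299 -0.0176 -1.6385] w 0.059831213618556124
[-0.0201  0.0099  0.0499]
n 5 max 0.0045 rot/row deg 0.04108633575882132
[[0.0045,-0.001,0.0026,-0.0004,0.0001,0.0006,40],
[0.0045,-0.001,0.0026,-0.0004,0.0001,0.0006,40],
[0.0044,-0.001,0.0026,-0.0004,0.0001,0.0006,40],
[0.0044,-0.001,0.0026,-0.0004,0.0001,0.0006,40],
[0.0044,-0.001,0.0026,-0.0004,0.0001,0.0006,40]]
```

View pics/s18z.png

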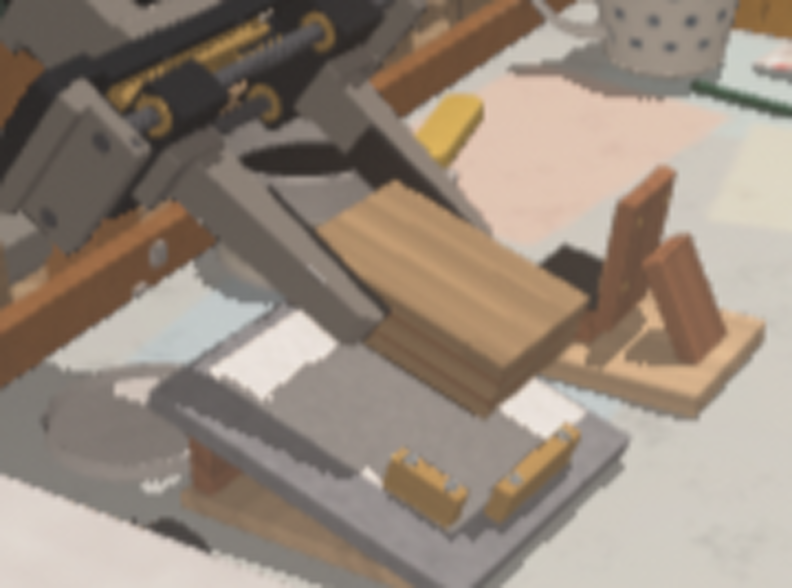

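Emit:
carry_out(deltas=[[0.0045,-0.001,0.0025,0,0,0,40],[0.0045,-0.001,0.0025,0,0,0,40],[0.0045,-0.001,0.0025,0,0,0,40],[0.003,0,0.001,0,0,0,40],[0,0,0,0,0,0,40]])

```text
t: 21.42
tcp_pos: [0.4944, -0.1432, 0.068]
tcp_rot: [[0.593, -0.052, -0.804], [-0.028, -0.999, 0.044], [-0.805, -0.003, -0.594]]
contact_force: [-0.2, 0.6, -1.5]
gripper_width: 0.06
```

```bash
python3 - <<'E'
from board import *
s=st();jit();print(inb(s['tcp_pos']))
snap('side','side19');snap('top','top19')
a=cv2.imread('pics/side19.png')[150:270,140:300]; cv2.imwrite('pics/s19z.png',cv2.resize(a,None,fx=5,fy=5,interpolation=2))
plan(bt(-.015,.005,.021),pose(-53.7,-3),4,g=40)
E
```

```text
t 21.425 p [ 0.4944 -0.1432  0.068 ] phi -53.552707086619556 z [-0.8036  0.0439 -0.5935] y [-0.052  -0.9986 -0.0035] q [-0.1016  1.0323  0.4484  1.3732 -0.1595  1.7284 -1.233 ] F [-0.1683  0.6304 -1.4777] w 0.059957529997974456
[-0.0182  0.0068  0.0315]
n 4 max 0.0023 rot/row deg 0.05764620479945993
[[0.0023,-0.0004,0.0016,-0.0004,-0.0005,0.0007,40],
[0.0023,-0.0005,0.0016,-0.0004,-0.0005,0.0007,40],
[0.0023,-0.0005,0.0016,-0.0004,-0.0005,0.0007,40],
[0.0023,-0.0005,0.0016,-0.0004,-0.0005,0.0007,40]]
```

View pics/s19z.png

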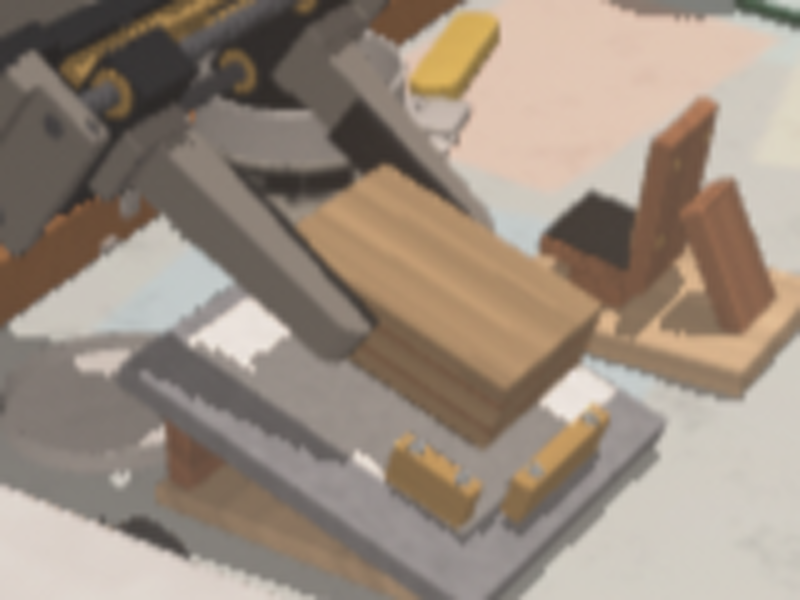

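Emit:
carry_out(deltas=[[0.0023,-0.0005,0.0018,0,0,0.0007,40],[0.0023,-0.0005,0.0018,0,0,0.0007,40],[0.0023,-0.0005,0.0018,0,0,0.0007,40],[0.0015,0,0.0015,0,0,0.0007,40],[0,0,0,0,0,0,40]])

```text
t: 22.15
tcp_pos: [0.4939, -0.1416, 0.0568]
tcp_rot: [[0.593, -0.054, -0.803], [-0.031, -0.999, 0.044], [-0.805, -0.001, -0.594]]
contact_force: [0.7, 0.3, -0.9]
gripper_width: 0.0596
```

```bash
python3 - <<'E'
from board import *
s=st();jit();print(inb(s['tcp_pos']))
snap('side','side20');snap('top','top20')
a=cv2.imread('pics/side20.png')[150:270,140:300]; cv2.imwrite('pics/s20z.png',cv2.resize(a,None,fx=5,fy=5,interpolation=2))
a=cv2.imread('pics/top20.png')[110:220,150:260]; cv2.imwrite('pics/t20z.png',cv2.resize(a,None,fx=5,fy=5,interpolation=2))
plan(bt(-.008,.005,.019),pose(-53.7,-3),4,g=40)
E
```

```text
t 22.15 p [ 0.4939 -0.1416  0.0568] phi -53.52622446679299 z [-0.8034  0.0439 -0.5939] y [-0.0539 -0.9985 -0.001 ] q [-0.1021  1.0465  0.4455  1.3736 -0.1659  1.7145 -1.2385] F [ 0.6674  0.2985 -0.9049] w 0.059625079803930635
[-0.0142  0.0052  0.0209]
n 4 max 0.0017 rot/row deg 0.04550732195418048
[[-0,-0.0001,0.0017,-0.0004,-0.0007,-0,40],
[-0,-0.0001,0.0017,-0.0004,-0.0007,-0,40],
[-0,-0.0001,0.0017,-0.0004,-0.0007,-0,40],
[-0,-0.0001,0.0017,-0.0004,-0.0007,-0,40]]
```

View pics/s20z.png

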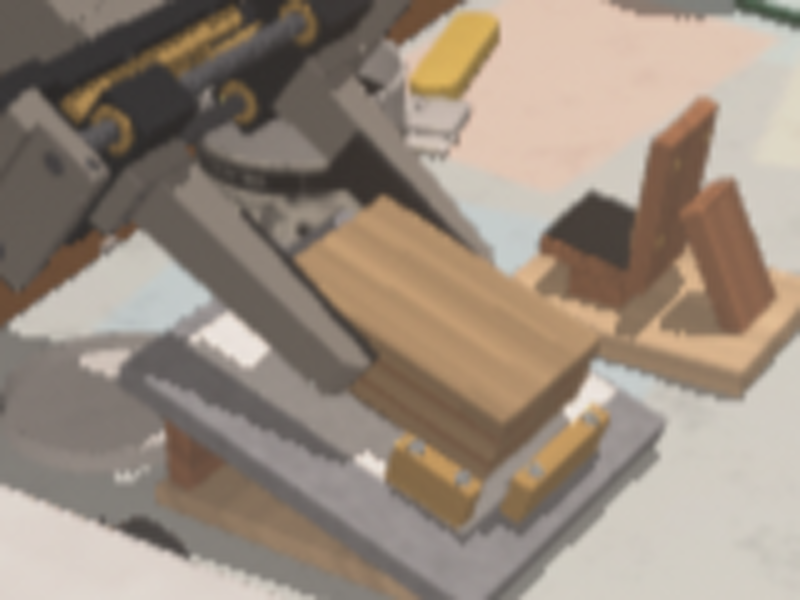

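View pics/t20z.png

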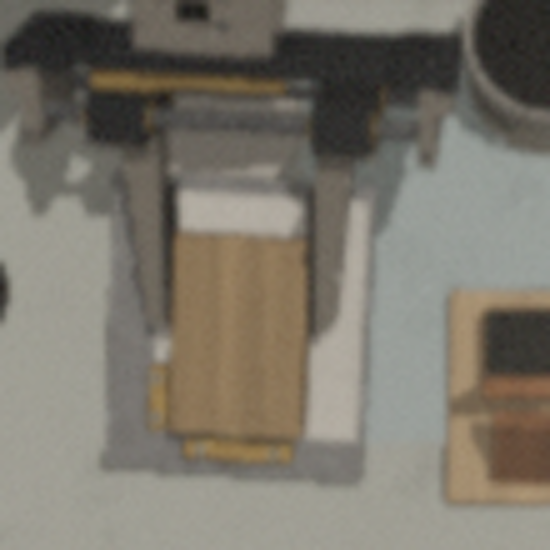

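Emit:
carry_out(deltas=[[-0.0003,0,0.0016,0,-0.001,0,40],[-0.0003,0,0.0016,0,-0.001,0,40],[-0.0003,0,0.0016,0,0,0,40],[0,0,0,0,0,0,40]])

```text
t: 22.75
tcp_pos: [0.4894, -0.1414, 0.0549]
tcp_rot: [[0.592, -0.054, -0.804], [-0.031, -0.999, 0.044], [-0.805, -0.001, -0.593]]
contact_force: [0.8, -0.8, -1.2]
gripper_width: 0.0598
```

```bash
python3 - <<'E'
from board import *
s=st();print(inb(s['tcp_pos']),'Fb',BR.T@s['contact_force'],'M',s['moment'])
E
```

```text
t 22.75 p [ 0.4894 -0.1414  0.0549] phi -53.6139678440989 z [-0.8043  0.044  -0.5926] y [-0.054  -0.9985 -0.0009] q [-0.1034  1.0442  0.4452  1.3866 -0.1651  1.7056 -1.2377] F [ 0.7633 -0.8366 -1.1844] w 0.05980231130741818
[-0.0093  0.0053  0.0206] Fb [-0.4006  0.7955 -1.3755] M [ 0.0029 -1.0485  0.0185]
```

Emit:
carry_out(deltas=[[0.0011,0,0.0004,0,0,0,40],[0.0011,0,0.0004,0,0,0,40],[-0.0003,0,0.0012,0,0,0,40],[-0.0003,0,0.0012,0,0,0,40],[0,0,0,0,0,0,40]])

```text
t: 23.38
tcp_pos: [0.4886, -0.1414, 0.0519]
tcp_rot: [[0.593, -0.054, -0.803], [-0.031, -0.999, 0.044], [-0.804, -0.001, -0.594]]
contact_force: [0.1, -0.0, -1.6]
gripper_width: 0.0598
```

```bash
python3 - <<'E'
from board import *
s=st();print(inb(s['tcp_pos']),'Fb',BR.T@s['contact_force'],'M',s['moment'])
snap('side','side21')
a=cv2.imread('pics/side21.png')[190:270,180:290]; cv2.imwrite('pics/s21z.png',cv2.resize(a,None,fx=7,fy=7,interpolation=2))
E
```

```text
t 23.375 p [ 0.4886 -0.1414  0.0519] phi -53.5027273090495 z [-0.8031  0.0435 -0.5942] y [-0.0535 -0.9986 -0.0008] q [-0.1035  1.0461  0.4444  1.3897 -0.1662  1.6987 -1.2377] F [ 0.1057 -0.0431 -1.6108] w 0.05977894797557193
[-0.0076  0.0053  0.0179] Fb [ 0.3952  0.0375 -1.5653] M [ 0.0054 -1.0284  0.0415]
```

View pics/s21z.png

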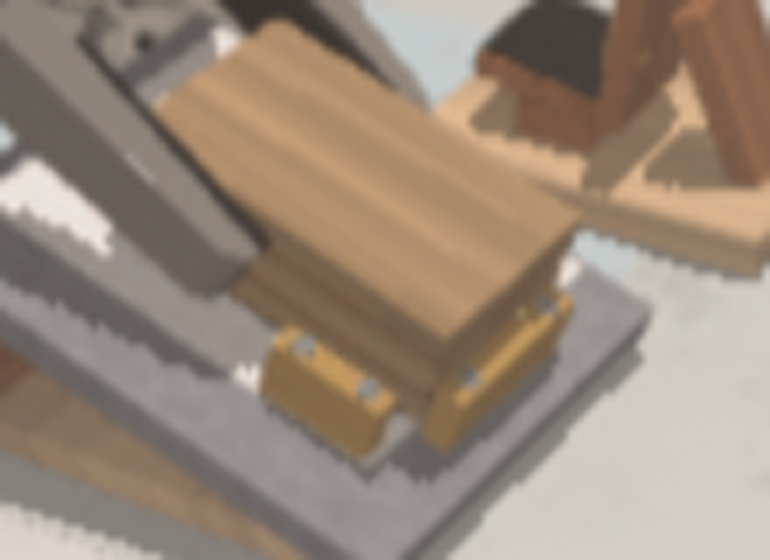

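Emit:
carry_out(deltas=[[-0.0003,0,0.0012,0,0,0,40],[-0.0003,0,0.0012,0,0,0,40],[-0.0003,0,0.0012,0,0,0,40],[-0.0003,0,0.001,0,0,0,40]])

```text
t: 23.92
tcp_pos: [0.4884, -0.1413, 0.0523]
tcp_rot: [[0.601, -0.052, -0.798], [-0.031, -0.999, 0.042], [-0.799, -0.0, -0.602]]
contact_force: [5.4, 0.4, 3.5]
gripper_width: 0.0599
```

```bash
python3 - <<'E'
from board import *
s=st();print(inb(s['tcp_pos']),'Fb',BR.T@s['contact_force'],'M',s['moment'])
E
```

```text
t 23.925 p [ 0.4884 -0.1413  0.0523] phi -52.9654442882602 z [-0.7976  0.0416 -0.6018] y [-0.0517 -0.9987 -0.0005] q [-0.1054  1.0392  0.4449  1.3971 -0.1662  1.6887 -1.2372] F [5.4054 0.3841 3.5335] w 0.05988427757218546
[-0.0076  0.0053  0.0184] Fb [-6.2066 -0.6665  1.6987] M [ 0.0598 -0.9824 -0.1108]
```

Emit:
carry_out(deltas=[[0.0003,0,-0.0008,0,0,0,40],[0,-0.0013,0,0,0,0,40],[0,-0.0013,0,0,0,0,40],[0,-0.0013,0,0,0,0,40],[0,0,0,0,0,0,40]])

```text
t: 24.55
tcp_pos: [0.4887, -0.138, 0.0519]
tcp_rot: [[0.6, -0.051, -0.798], [-0.032, -0.999, 0.041], [-0.799, 0.001, -0.601]]
contact_force: [2.0, -0.3, -0.5]
gripper_width: 0.06
```

```bash
python3 - <<'E'
from board import *
s=st();print(inb(s['tcp_pos']),'Fb',BR.T@s['contact_force'],'M',s['moment'])
E
```

```text
t 24.55 p [ 0.4887 -0.138   0.0519] phi -53.03247899251579 z [-0.7983  0.0406 -0.6009] y [-0.0514 -0.9987  0.0009] q [-0.1097  1.0398  0.4439  1.3974 -0.1682  1.6895 -1.2419] F [ 2.007  -0.2704 -0.4996] w 0.06002894345559222
[-0.0076  0.002   0.018 ] Fb [-1.7652  0.165  -1.0988] M [-0.1047 -1.1346  0.0545]
```

Emit:
carry_out(deltas=[[0,-0.0012,0,0,0,0,40],[0,-0.0012,0,0,0,0,40],[0,-0.0012,0,0,0,0,40]])

```text
t: 24.92
tcp_pos: [0.4889, -0.1358, 0.0519]
tcp_rot: [[0.6, -0.051, -0.798], [-0.033, -0.999, 0.038], [-0.799, 0.004, -0.601]]
contact_force: [1.9, -5.7, -1.0]
gripper_width: 0.0595
```

```bash
python3 - <<'E'
from board import *
s=st();print(inb(s['tcp_pos']),'Fb',BR.T@s['contact_force'],'M',s['moment'])
snap('side','side22');snap('top','top22')
a=cv2.imread('pics/side22.png')[190:270,180:290]; cv2.imwrite('pics/s22z.png',cv2.resize(a,None,fx=7,fy=7,interpolation=2))
a=cv2.imread('pics/top22.png')[120:220,160:250]; cv2.imwrite('pics/t22z.png',cv2.resize(a,None,fx=6,fy=6,interpolation=2))
E
```

```text
t 24.925 p [ 0.4889 -0.1358  0.0519] phi -53.00449439243633 z [-0.7981  0.0383 -0.6013] y [-0.0506 -0.9987  0.0036] q [-0.1136  1.0389  0.4435  1.3989 -0.1688  1.6886 -1.2462] F [ 1.9062 -5.7227 -0.985 ] w 0.0594692162634725
[-0.0076 -0.0003  0.018 ] Fb [-1.7909  5.6151 -1.6175] M [-0.8708 -1.1777  1.0171]
```

View pics/s22z.png

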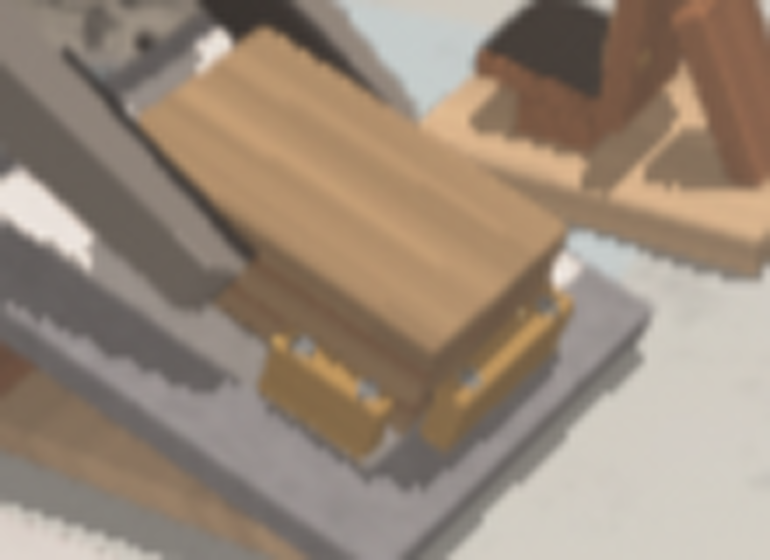

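View pics/t22z.png

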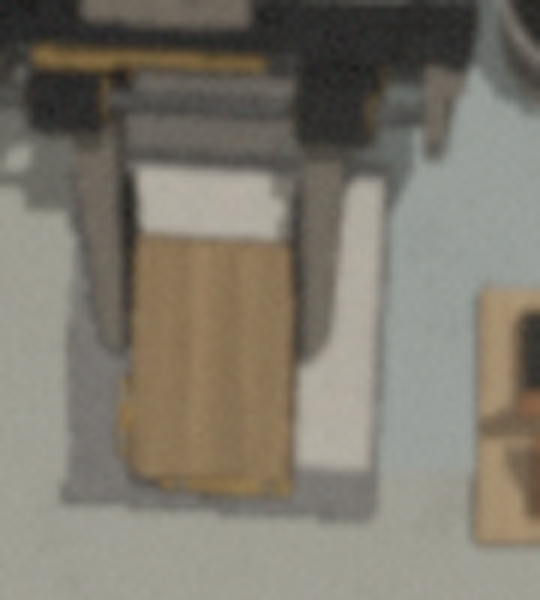

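Emit:
carry_out(deltas=[[0,0.0004,0,0,0,0,40],[0.0009,0,0.0003,0,0,0,40],[0.0009,0,0.0003,0,0,0,40],[0.0009,0,0.0003,0,0,0,40]])

```text
t: 25.52
tcp_pos: [0.4895, -0.1359, 0.0503]
tcp_rot: [[0.599, -0.052, -0.799], [-0.033, -0.999, 0.04], [-0.8, 0.003, -0.6]]
contact_force: [2.1, -3.1, 4.2]
gripper_width: 0.0599
```

```bash
python3 - <<'E'
from board import *
s=st();print(inb(s['tcp_pos']),'Fb',BR.T@s['contact_force'],'M',s['moment'])
E
```

```text
t 25.525 p [ 0.4895 -0.1359  0.0503] phi -53.126951007625166 z [-0.7993  0.0397 -0.5996] y [-0.0517 -0.9987  0.0028] q [-0.1121  1.0434  0.443   1.3951 -0.1702  1.6903 -1.2461] F [ 2.1374 -3.1061  4.2442] w 0.059930362534420696
[-0.0076 -0.0002  0.0162] Fb [-3.4961  2.99    3.3267] M [-0.2691 -0.2333  0.3722]
```

Emit:
carry_out(deltas=[[0.0011,0,0.0003,0,0,0,40],[0.0011,0,0.0003,0,0,0,40],[0.0011,0,0.0003,0,0,0,40]])

```text
t: 25.9
tcp_pos: [0.4896, -0.136, 0.05]
tcp_rot: [[0.594, -0.052, -0.803], [-0.033, -0.999, 0.041], [-0.804, 0.003, -0.595]]
contact_force: [1.3, -2.9, 6.6]
gripper_width: 0.06
```

```bash
python3 - <<'E'
from board import *
s=st();print(inb(s['tcp_pos']),'Fb',BR.T@s['contact_force'],'M',s['moment'])
snap('side','side23');snap('wrist','wrist23')
a=cv2.imread('pics/side23.png')[190:270,180:290]; cv2.imwrite('pics/s23z.png',cv2.resize(a,None,fx=7,fy=7,interpolation=2))
E
```

```text
t 25.9 p [ 0.4896 -0.136   0.05  ] phi -53.48358043989509 z [-0.803   0.0406 -0.5946] y [-0.0525 -0.9986  0.0027] q [-0.1111  1.048   0.4427  1.3901 -0.17    1.6969 -1.2464] F [ 1.3489 -2.871   6.6401] w 0.060025933265346415
[-0.0077 -0.0002  0.0159] Fb [-3.4759  2.7965  5.8524] M [-0.2094  0.3668  0.4643]
```

View pics/s23z.png

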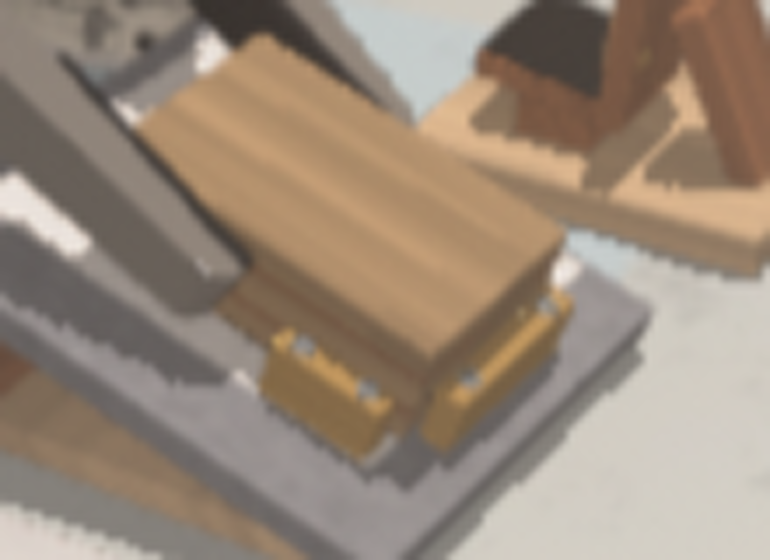

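View pics/wrist23.png

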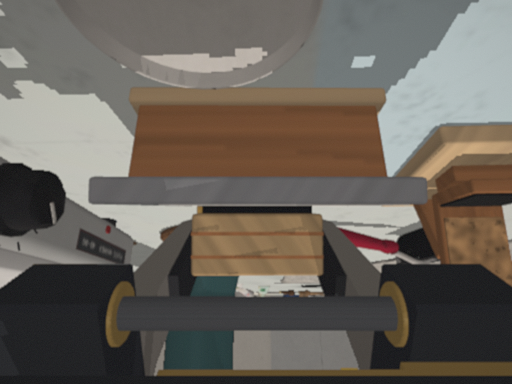

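Emit:
carry_out(deltas=[[0.0006,0,0.0002,0,0,0,40],[0,0,0,0,0,0,70],[0,0,0,0,0,0,72],[0,0,0,0,0,0,75]])

```text
t: 26.5
tcp_pos: [0.489, -0.1339, 0.0485]
tcp_rot: [[0.592, -0.054, -0.804], [-0.031, -0.999, 0.043], [-0.805, -0.0, -0.593]]
contact_force: [-0.1, -1.0, 0.9]
gripper_width: 0.0689
```

```bash
python3 - <<'E'
from board import *
s=st();print(inb(s['tcp_pos']),'Fb',BR.T@s['contact_force'],'M',s['moment'])
snap('side','side24');snap('wrist','wrist24');snap('top','top24')
a=cv2.imread('pics/side24.png')[190:270,180:290]; cv2.imwrite('pics/s24z.png',cv2.resize(a,None,fx=7,fy=7,interpolation=2))
a=cv2.imread('pics/top24.png')[120:220,160:250]; cv2.imwrite('pics/t24z.png',cv2.resize(a,None,fx=6,fy=6,interpolation=2))
E
```

```text
t 26.5 p [ 0.489  -0.1339  0.0485] phi -53.60248017500264 z [-0.8042  0.0434 -0.5928] y [-0.0535 -0.9986 -0.0005] q [-0.1114  1.05    0.4405  1.3908 -0.1729  1.697  -1.2467] F [-0.0852 -1.003   0.8513] w 0.06894153069109572
[-0.0066 -0.0022  0.0147] Fb [-0.2321  1.0061  0.8197] M [-0.0054 -0.7466 -0.0027]
```

View pics/s24z.png

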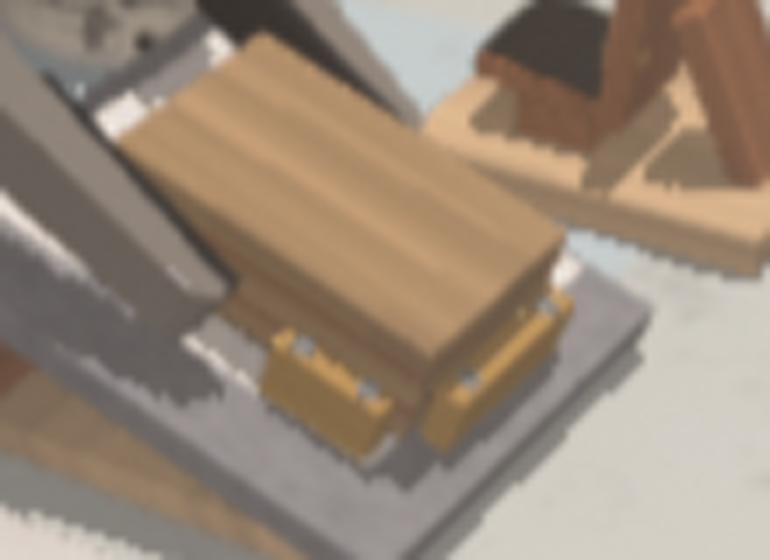

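View pics/wrist24.png

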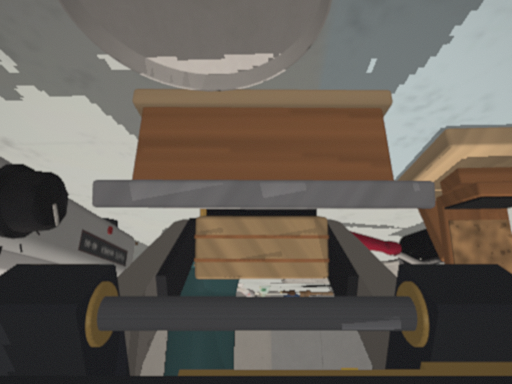

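View pics/t24z.png

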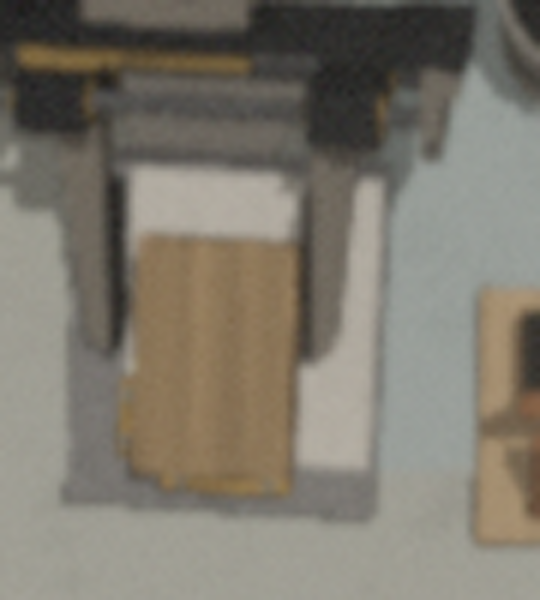

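Emit:
carry_out(deltas=[[0,0.001,0,0,0,0,85],[0,0.001,0,0,0,0,100],[0,0,0,0,0,0,100],[0,0,-0.01,0,0,0,100],[-0.004,0,-0.02,0,0,0,100],[-0.01,0,-0.025,0,0,0,100],[-0.015,0,-0.025,0,0,0,100],[-0.015,0,-0.025,0,0,0,100],[0,0,0,0,0,0,100]])

```text
t: 27.78
tcp_pos: [0.5424, -0.1369, 0.1469]
tcp_rot: [[0.645, -0.046, -0.763], [-0.031, -0.999, 0.034], [-0.764, 0.002, -0.645]]
contact_force: [0.3, 0.6, 0.1]
gripper_width: 0.0918
```

```bash
python3 - <<'E'
from board import *
s=st();print(inb(s['tcp_pos']))
snap('side','side25');snap('wrist','wrist25');snap('top','top25')
a=cv2.imread('pics/side25.png')[170:280,150:300]; cv2.imwrite('pics/s25z.png',cv2.resize(a,None,fx=5,fy=5,interpolation=2))
a=cv2.imread('pics/top25.png')[130:220,160:250]; cv2.imwrite('pics/t25z.png',cv2.resize(a,None,fx=6.5,fy=6.5,interpolation=2))
E
```

```text
t 27.775 p [ 0.5424 -0.1369  0.1469] phi -49.77602218609994 z [-0.7631  0.0335 -0.6454] y [-0.0459 -0.9989  0.0023] q [-0.1045  0.9556  0.4529  1.2636 -0.1473  1.8423 -1.2541] F [0.2839 0.6447 0.0913] w 0.09182915056941478
[-0.0878 -0.002   0.0917]
```

View pics/s25z.png

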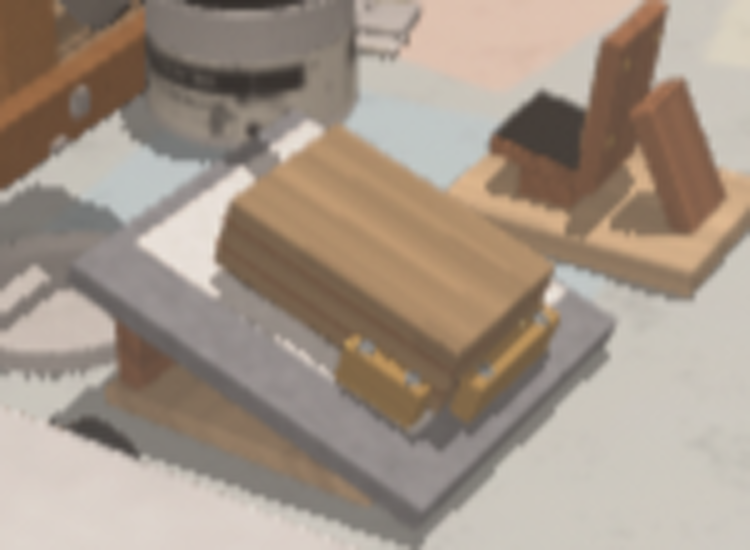

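View pics/wrist25.png

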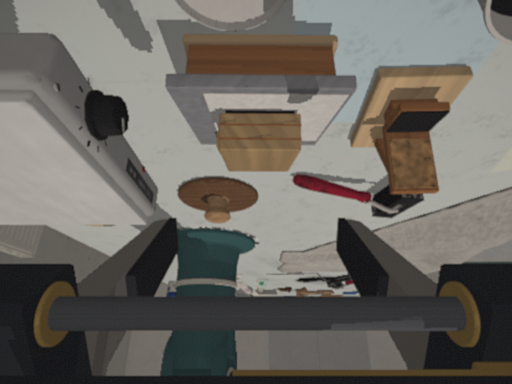

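View pics/t25z.png

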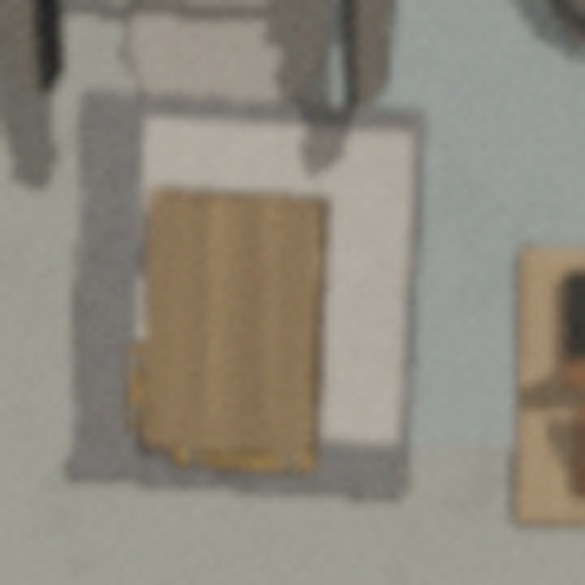

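```bash
python3 - <<'E'
from h import *
def z(n,src,y0,y1,x0,x1,f):
    cv2.imwrite('pics/'+n,cv2.resize(cv2.imread('pics/'+src)[y0:y1,x0:x1],None,fx=f,fy=f,interpolation=2))
z('t26.png','top25.png',140,212,165,230,9)
z('s26.png','side25.png',190,280,160,285,6)
z('w26.png','wrist25.png',60,180,155,365,3.8)
E
```

```text
(no output)
```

View pics/t26.png

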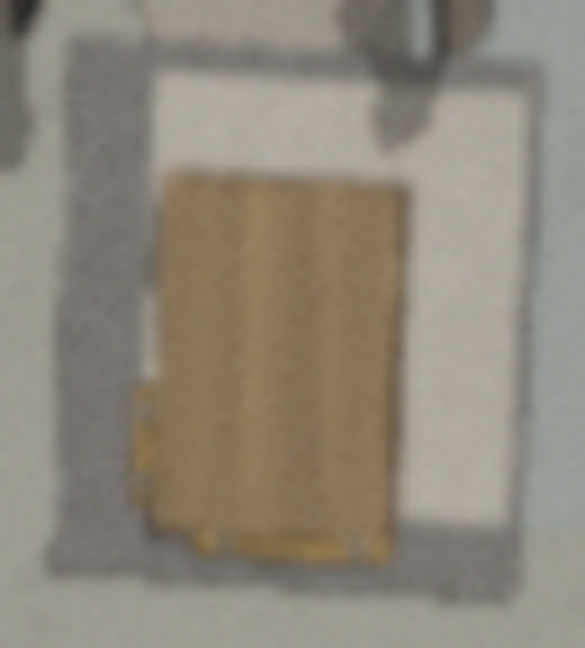

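View pics/s26.png

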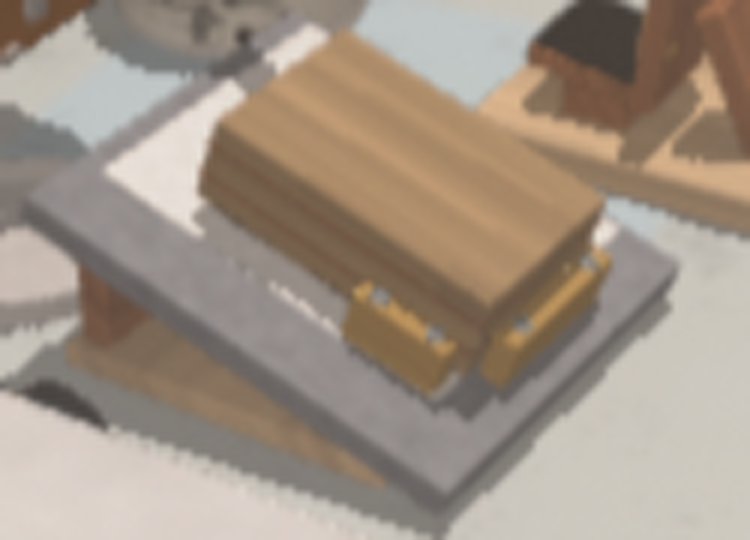

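View pics/w26.png

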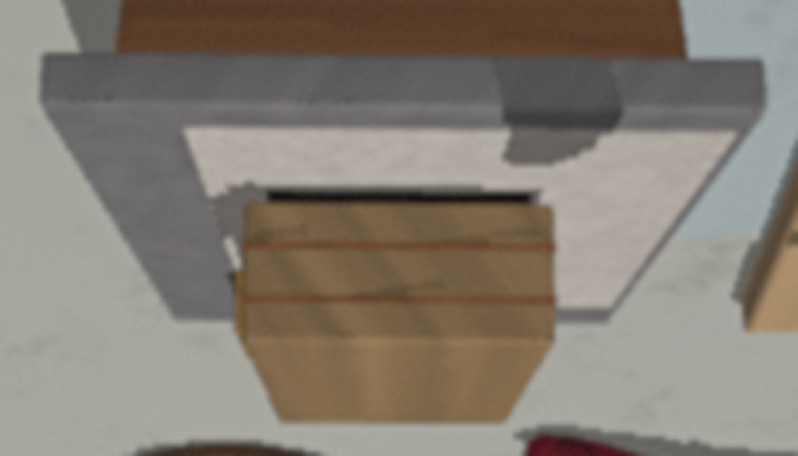

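```bash
python3 - <<'E'
from board import *
def P(x,y,f,x0,y0): return [(x+.5)/f-.5+x0,(y+.5)/f-.5+y0]
w=dict(np.load('pics/wrist25.npz'));K=w['camera_matrix']
f,x0,y0=3.8,155,60
bo=np.array([(-.077,-.061,0),(-.077,.061,0),(.063,-.061,0),(.063,.061,0)])
bi=np.array([P(*p,f,x0,y0) for p in [(45,104),(763,107),(177,319),(607,320)]])
ko=np.array([(-.045,-.03,.004),(-.045,.03,.004),(-.045,-.03,.032),(-.045,.03,.032),(.045,-.03,.032),(.045,.03,.032)])
ki=np.array([P(*p,f,x0,y0) for p in [(247,203),(553,205),(242,338),(553,340),(282,421),(508,420)]])
# predicted from calib
R=w['rotation'];
o,d=w['xyz'],0
for off in ((.4872,-.136,-3),):
    print('pred-board',np.array([proj(w,bt(*p)) for p in bo])-bi)
    print('pred-blk',np.array([proj(w,bt(*p)) for p in ko])-ki)
ok,r1,t1=cv2.solvePnP(bo,bi,K,None);ok,r2,t2=cv2.solvePnP(ko,ki,K,None)
R1=cv2.Rodrigues(r1)[0];R2=cv2.Rodrigues(r2)[0]
print('rel t mm',(R1.T@(t2-t1)).ravel()*1e3,'rot deg',np.degrees(Ro.from_matrix(R1.T@R2).as_rotvec()))
# constrained fits per camera: fit (x,y,yaw) of board then of block (x,y,yaw in board, z flat)
def fitcam(name,im,bo,bi,ko,ki):
    def fb(v):
        o,Rb=bpose(v[:2],v[2]);return np.concatenate([proj(im,o+Rb@m)-p for m,p in zip(bo,bi)])
    r=least_squares(fb,[.487,-.136,-.05]);o,Rb=bpose(r.x[:2],r.x[2])
    def fk(v):
        Q=Ro.from_rotvec([0,v[3],v[2]]).as_matrix();return np.concatenate([proj(im,o+Rb@(Q@m+np.array([v[0],v[1],0])))-p for m,p in zip(ko,ki)])
    k=least_squares(fk,[0,0,0,0]);print(name,'board',r.x[:2],np.degrees(r.x[2]),'res',np.abs(r.fun).max().round(2),'blk mm',k.x[:2]*1e3,'yaw,pitch deg',np.degrees(k.x[2:]),'res',np.abs(k.fun).max().round(2))
fitcam('wrist',w,bo,bi,ko,ki)
t=dict(np.load('pics/top25.npz'));f,x0,y0=9,165,140
bi=np.array([P(*p,f,x0,y0) for p in [(67,40),(543,66),(47,573),(520,600)]])
ki=np.array([P(*p,f,x0,y0) for p in [(167,176),(411,184),(150,528),(393,540)]])
fitcam('top',t,bo,bi,ko[2:],ki)
s=dict(np.load('pics/side25.npz'));f,x0,y0=6,160,190
bo2=bo[[0,2,3]];bi=np.array([P(*p,f,x0,y0) for p in [(25,198),(440,495),(678,268)]])
ki=np.array([P(*p,f,x0,y0) for p in [(203,193),(220,122),(345,32),(490,303),(605,208)]])
fitcam('side',s,bo2,bi,ko[[0,2,3,4,5]],ki)
E
```

```text
pred-board [[-1.3698  2.8223]
 [ 0.2331  2.7854]
 [ 0.3231  1.8662]
 [ 0.3482  1.9322]]
pred-blk [[-0.5091  0.6583]
 [ 0.1807  0.4167]
 [ 0.2054  2.252 ]
 [ 0.7635  1.9571]
 [-0.2242  1.5575]
 [-0.2624  1.964 ]]
rel t mm [1.4789 0.1556 0.3815] rot deg [0.4104 0.2336 0.609 ]
wrist board [ 0.4894 -0.1362] -3.223513284248372 res 1.82 blk mm [1.1224 0.0082] yaw,pitch deg [0.4349 0.1492] res 1.19
top board [ 0.4871 -0.1362] -3.292495714775241 res 0.57 blk mm [6.2631 1.5121] yaw,pitch deg [  1.341  -14.4721] res 0.39
side board [ 0.4883 -0.1358] -3.9992182670607472 res 1.1 blk mm [1.5583 0.7836] yaw,pitch deg [-0.8103 -0.8068] res 1.33
```

```bash
python3 - <<'E'
from board import *
t=dict(np.load('pics/top25.npz'));f,x0,y0=9,165,140
def P(x,y): return np.array([(x+.5)/f-.5+x0,(y+.5)/f-.5+y0])
ko=[(-.045,-.03,.032),(-.045,.03,.032),(.045,-.03,.032),(.045,.03,.032)];ki=[P(*p) for p in [(167,176),(411,184),(150,528),(393,540)]]
so=[(.011,-.03,.016),(.041,-.03,.016)]
o,Rb=bpose([.4871,-.1362],np.radians(-3.29))
def fk(v):
    Q=Ro.from_rotvec([0,0,v[2]]).as_matrix();return np.concatenate([proj(t,o+Rb@(Q@np.array(m)+np.array([v[0],v[1],0])))-p for m,p in zip(ko,ki)])
k=least_squares(fk,[0,0,0]);print(k.x[:2]*1e3,np.degrees(k.x[2]),k.fun.round(2))
st()
E
```

```text
[-1.2691  1.5963] -0.174195691078041 [-0.01 -0.56 -0.33  0.21  0.49  0.03 -0.13  0.33]
t 27.925 p [ 0.5397 -0.1359  0.1432] phi -50.2735142067858 z [-0.7686  0.0357 -0.6387] y [-0.0463 -0.9989 -0.0001] q [-0.103   0.9604  0.4485  1.2678 -0.1469  1.8418 -1.2547] F [ 0.2219  0.8748 -0.0414] w 0.09184340430635007
```

```bash
python3 - <<'E'
from board import *
plan(bt(.015,.07,.085),pose(-35,-3.2),6,g=0)
plan(bt(.018,.066,.019),pose(-35,-3.2),5,bt(.015,.07,.085),pose(-35,-3.2),g=0)
E
```

```text
n 6 max 0.0156 rot/row deg 2.552258456803341
[[-0.0055,0.012,0.0156,0.0011,0.0445,0.0012,0],
[-0.0062,0.0121,0.0154,0.0011,0.0445,0.0012,0],
[-0.0069,0.0121,0.0151,0.0011,0.0445,0.0012,0],
[-0.0075,0.0121,0.0147,0.0011,0.0445,0.0012,0],
[-0.0082,0.0121,0.0144,0.0011,0.0445,0.0012,0],
[-0.0088,0.0122,0.014,0.0011,0.0445,0.0012,0]]
n 5 max 0.0102 rot/row deg 0.0
[[0.0102,-0.0008,0.0084,0,0,0,0],
[0.0102,-0.0008,0.0084,0,0,0,0],
[0.0102,-0.0008,0.0084,0,0,0,0],
[0.0102,-0.0008,0.0084,0,0,0,0],
[0.0102,-0.0008,0.0084,0,0,0,0]]
```

Emit:
carry_out(deltas=[[-0.006,0.012,0.015,0.001,0.0445,0.001,0],[-0.0065,0.012,0.015,0.001,0.0445,0.001,0],[-0.007,0.012,0.015,0.001,0.0445,0.001,0],[-0.0075,0.012,0.0147,0.001,0.0445,0.001,0],[-0.008,0.012,0.0144,0.001,0.0445,0.001,0],[-0.0088,0.012,0.014,0.001,0.0445,0.001,0],[0,0,0,0,0,0,0]], newtons=10)

```text
t: 28.8
tcp_pos: [0.4361, -0.2027, 0.1023]
tcp_rot: [[0.812, -0.053, -0.581], [-0.042, -0.999, 0.032], [-0.582, -0.001, -0.813]]
contact_force: [-0.3, -0.4, 0.2]
gripper_width: 0.0241
```

```bash
python3 - <<'E'
from board import *
s=st();print(inb(s['tcp_pos']))
plan(bt(.018,.068,.022),pose(-35,-3.2),6,g=0)
E
```

```text
t 28.8 p [ 0.4361 -0.2027  0.1023] phi -35.567015842446985 z [-0.5814  0.0319 -0.813 ] y [-0.0529 -0.9986 -0.0014] q [-0.0592  0.7336  0.4818  1.7012 -0.1144  1.3703 -1.1568] F [-0.2965 -0.449   0.231 ] w 0.02408687723482256
[0.0236 0.0693 0.0811]
n 6 max 0.0085 rot/row deg 0.10585056995385053
[[0.0085,-0.0002,0.0051,0.0001,0.0018,0.0005,0],
[0.0085,-0.0002,0.0051,0.0001,0.0018,0.0005,0],
[0.0085,-0.0002,0.0051,0.0001,0.0018,0.0005,0],
[0.0085,-0.0002,0.0051,0.0001,0.0018,0.0005,0],
[0.0084,-0.0002,0.0052,0.0001,0.0018,0.0005,0],
[0.0084,-0.0002,0.0052,0.0001,0.0018,0.0005,0]]
```

Emit:
carry_out(deltas=[[0.0085,0,0.005,0,0.002,0,0],[0.0085,0,0.005,0,0.002,0,0],[0.0085,0,0.005,0,0.002,0,0],[0.0085,0,0.005,0,0.002,0,0],[0.008,0,0.005,0,0,0,0],[0.005,0,0.0035,0,0,0,0],[0,0,0,0,0,0,0]])

```text
t: 29.68
tcp_pos: [0.462, -0.201, 0.0457]
tcp_rot: [[0.815, -0.048, -0.577], [-0.037, -0.999, 0.03], [-0.578, -0.003, -0.816]]
contact_force: [-0.5, -0.3, 0.0]
gripper_width: 0.0004
```

```bash
python3 - <<'E'
from board import *
s=st();print(inb(s['tcp_pos']))
snap('side','side27');snap('top','top27')
a=cv2.imread('pics/side27.png')[150:270,140:300]; cv2.imwrite('pics/s27z.png',cv2.resize(a,None,fx=5,fy=5,interpolation=2))
a=cv2.imread('pics/top27.png')[100:220,150:270]; cv2.imwrite('pics/t27z.png',cv2.resize(a,None,fx=5,fy=5,interpolation=2))
E
```

```text
t 29.675 p [ 0.462  -0.201   0.0457] phi -35.29022271177042 z [-0.5775  0.0299 -0.8159] y [-0.0477 -0.9989 -0.0029] q [-0.0437  0.8415  0.453   1.646  -0.1534  1.3175 -1.1592] F [-0.4934 -0.3132  0.0353] w 0.00038051909922134393
[0.0167 0.0662 0.0193]
```

View pics/s27z.png

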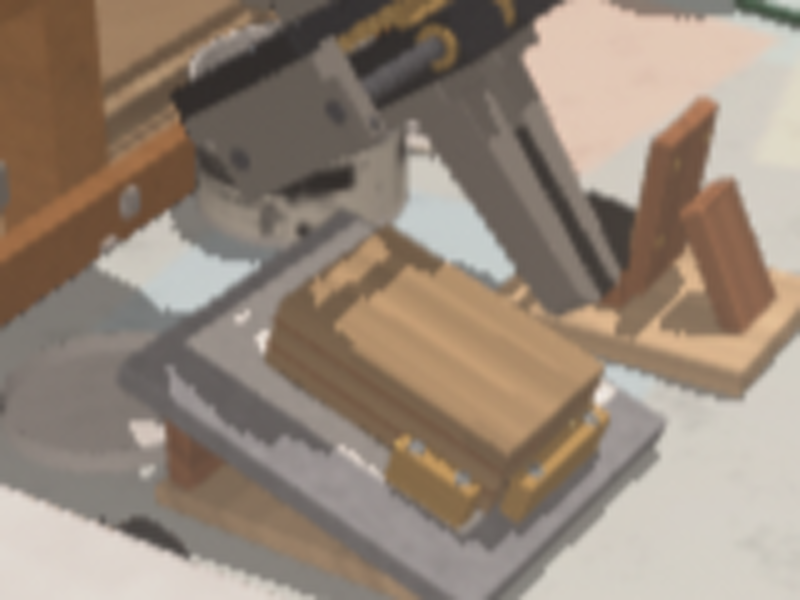

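View pics/t27z.png

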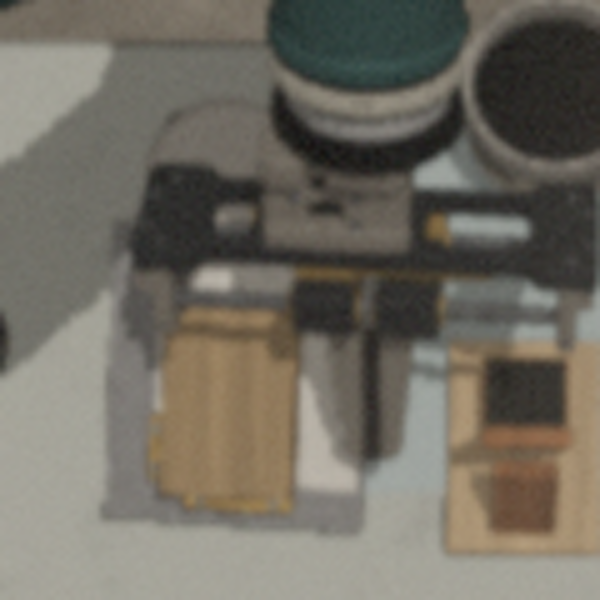

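Emit:
carry_out(deltas=[[0,-0.003,0,0,0,0,0],[0,-0.003,0,0,0,0,0],[0,-0.003,0,0,0,0,0],[0,-0.002,0,0,0,0,0],[0,0,0,0,0,0,0]])

```text
t: 30.4
tcp_pos: [0.4631, -0.1893, 0.0474]
tcp_rot: [[0.817, -0.048, -0.575], [-0.037, -0.999, 0.03], [-0.576, -0.003, -0.817]]
contact_force: [-0.4, 0.7, -1.2]
gripper_width: 0.0005
```

```bash
python3 - <<'E'
from board import *
s=st();print(inb(s['tcp_pos']),BR.T@s['contact_force'])
E
```

```text
t 30.4 p [ 0.4631 -0.1893  0.0474] phi -35.137977433853735 z [-0.5753  0.0299 -0.8174] y [-0.0479 -0.9989 -0.0029] q [-0.0593  0.8334  0.4495  1.6545 -0.159   1.3168 -1.1734] F [-0.4266  0.7349 -1.2286] w 0.0005417903477791704
[0.0157 0.0545 0.0207] [ 0.8214 -0.7116 -1.0249]
```

Emit:
carry_out(deltas=[[0,-0.0015,0,0,0,0,0],[0,-0.0015,0,0,0,0,0],[0,-0.0015,0,0,0,0,0],[0,-0.0012,0,0,0,0,0]])

```text
t: 30.9
tcp_pos: [0.4632, -0.1835, 0.0474]
tcp_rot: [[0.816, -0.048, -0.575], [-0.038, -0.999, 0.03], [-0.576, -0.003, -0.817]]
contact_force: [0.3, -0.1, -0.5]
gripper_width: 0.0002
```

```bash
python3 - <<'E'
from board import *
s=st();print(inb(s['tcp_pos']),BR.T@s['contact_force'])
E
```

```text
t 30.9 p [ 0.4632 -0.1835  0.0474] phi -35.14608924239189 z [-0.5754  0.03   -0.8173] y [-0.0483 -0.9988 -0.0026] q [-0.0669  0.8312  0.4474  1.6584 -0.162   1.3164 -1.1809] F [ 0.3495 -0.1361 -0.4736] w 0.00020243842549469215
[0.0158 0.0487 0.0208] [-0.1924  0.1176 -0.5604]
```

Emit:
carry_out(deltas=[[0,-0.0012,0,0,0,0,0],[0,-0.0012,0,0,0,0,0],[0,-0.0012,0,0,0,0,0]])

```text
t: 31.28
tcp_pos: [0.4634, -0.1797, 0.0474]
tcp_rot: [[0.816, -0.048, -0.575], [-0.038, -0.999, 0.03], [-0.576, -0.003, -0.817]]
contact_force: [-0.6, -0.7, -0.0]
gripper_width: 0.0004
```

Emit:
carry_out(deltas=[[0,-0.0012,0,0,0,0,0],[0,-0.0012,0,0,0,0,0]])

```text
t: 31.52
tcp_pos: [0.4638, -0.1792, 0.0477]
tcp_rot: [[0.817, -0.048, -0.575], [-0.04, -0.999, 0.027], [-0.575, 0.001, -0.818]]
contact_force: [0.3, -4.6, 1.0]
gripper_width: 0.0006
```

```bash
python3 - <<'E'
from board import *
s=st();print(inb(s['tcp_pos']),BR.T@s['contact_force'])
snap('side','side28')
a=cv2.imread('pics/side28.png')[150:270,140:300]; cv2.imwrite('pics/s28z.png',cv2.resize(a,None,fx=5,fy=5,interpolation=2))
E
```

```text
t 31.525 p [ 0.4638 -0.1792  0.0477] phi -35.08424730452736 z [-0.5746  0.0271 -0.818 ] y [-0.0479 -0.9989  0.0005] q [-0.0747  0.8287  0.4469  1.6617 -0.1629  1.3148 -1.1887] F [ 0.2863 -4.5659  1.0132] w 0.0005561296511115244
[0.0154 0.0443 0.021 ] [-0.8123  4.5447  0.8014]
```

View pics/s28z.png

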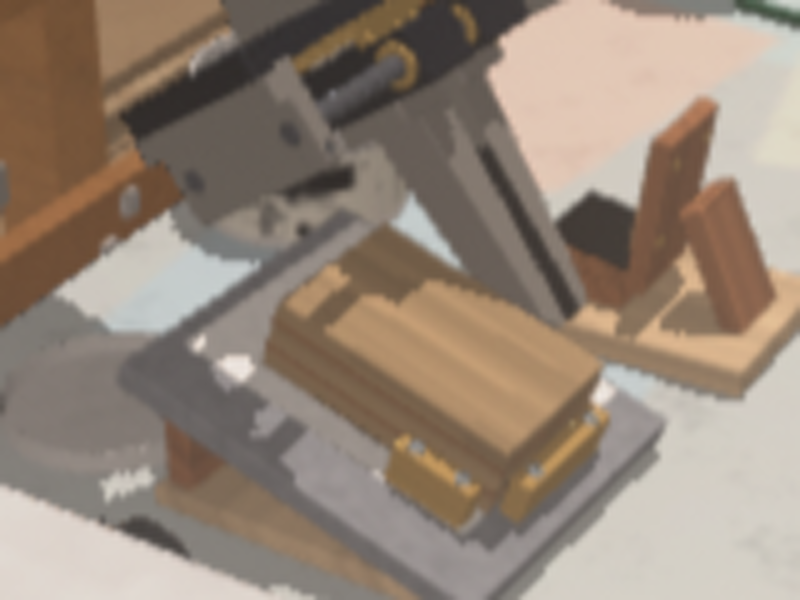

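Emit:
carry_out(deltas=[[0,0.004,0,0,0,0,0],[0,0.008,0,0,0,0,0],[-0.01,0,-0.02,0,0,0,0],[-0.02,0,-0.03,0,0,0,0],[-0.02,-0.015,-0.03,0,0,0,0],[-0.01,-0.02,-0.03,0,0,0,0],[0,0,0,0,0,0,0]])

```text
t: 32.45
tcp_pos: [0.4781, -0.1562, 0.1746]
tcp_rot: [[0.814, -0.052, -0.578], [-0.039, -0.999, 0.034], [-0.579, -0.005, -0.815]]
contact_force: [0.1, -0.6, -1.3]
gripper_width: 0.0004
```

```bash
python3 - <<'E'
from board import *
s=st();print(inb(s['tcp_pos']))
plan(bt(-.075,0,.06),pose(-35,-3.2),4,g=0)
snap('side','side29')
a=cv2.imread('pics/side29.png')[150:270,140:300]; cv2.imwrite('pics/s29z.png',cv2.resize(a,None,fx=5,fy=5,interpolation=2))
E
```

```text
t 32.45 p [ 0.4781 -0.1562  0.1746] phi -35.33876508366917 z [-0.5781  0.0338 -0.8153] y [-0.0516 -0.9987 -0.0048] q [-0.1282  0.6722  0.4812  1.5988 -0.1246  1.5374 -1.2268] F [ 0.1371 -0.5741 -1.3143] w 0.0003929383678335858
[-0.0362  0.0207  0.1377]
n 4 max 0.0214 rot/row deg 0.1330213655142614
[[0.0214,-0.0051,0.0038,-0.0004,0.0017,0.0016,0],
[0.0214,-0.0051,0.0039,-0.0004,0.0017,0.0016,0],
[0.0214,-0.0052,0.0039,-0.0004,0.0017,0.0016,0],
[0.0213,-0.0052,0.0039,-0.0004,0.0017,0.0016,0]]
```

View pics/s29z.png

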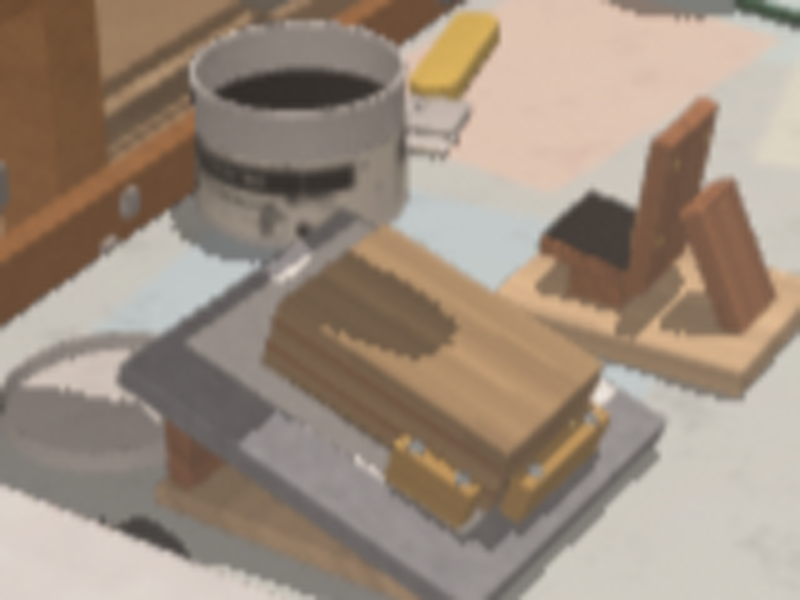

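Emit:
carry_out(deltas=[[0.021,-0.005,0.003,0,0.002,0.0016,0],[0.021,-0.005,0.003,0,0.002,0.0016,0],[0.021,-0.005,0.003,0,0.002,0.0016,0],[0.018,-0.005,0.003,0,0,0.0016,0],[0,0,0,0,0,0,0]])

```text
t: 33.12
tcp_pos: [0.5361, -0.1408, 0.105]
tcp_rot: [[0.809, -0.063, -0.584], [-0.05, -0.998, 0.038], [-0.586, -0.001, -0.811]]
contact_force: [0.7, -0.4, -0.8]
gripper_width: 0.0003
```

```bash
python3 - <<'E'
from board import *
s=st();print(inb(s['tcp_pos']))
plan(bt(-.072,.002,.018),pose(-35,-3.2),5,g=0)
E
```

```text
t 33.125 p [ 0.5361 -0.1408  0.105 ] phi -35.79268628698678 z [-0.5844  0.0378 -0.8106] y [-0.063 -0.998 -0.001] q [-0.1161  0.8409  0.4484  1.4647 -0.1915  1.5218 -1.2613] F [ 0.6909 -0.4089 -0.7821] w 0.0002700223557387843
[-0.0691  0.0022  0.0538]
n 5 max 0.0061 rot/row deg 0.18928586862284735
[[0.0061,-0.0001,0.0038,-0.001,0.003,-0.0011,0],
[0.0061,-0.0001,0.0038,-0.001,0.003,-0.0011,0],
[0.0061,-0.0001,0.0038,-0.001,0.003,-0.0011,0],
[0.0061,-0.0001,0.0038,-0.001,0.003,-0.0011,0],
[0.0061,-0.0001,0.0038,-0.001,0.003,-0.0011,0]]
```

Emit:
carry_out(deltas=[[0.006,0,0.0035,-0.001,0.003,-0.001,0],[0.006,0,0.0035,-0.001,0.003,-0.001,0],[0.006,0,0.0035,-0.001,0.003,-0.001,0],[0.006,0,0.0035,-0.001,0.003,-0.001,0],[0.004,0,0.0025,0,0,0,0],[0,0,0,0,0,0,0]])

```text
t: 33.88
tcp_pos: [0.5489, -0.1429, 0.0728]
tcp_rot: [[0.816, -0.059, -0.575], [-0.049, -0.998, 0.034], [-0.576, 0.0, -0.817]]
contact_force: [0.4, -0.3, 0.8]
gripper_width: 0.0004
```

```bash
python3 - <<'E'
from board import *
s=st();print(inb(s['tcp_pos']))
R=s['tcp_rot'];print('board x in tool',R.T@BR[:,0])
snap('side','side30')
a=cv2.imread('pics/side30.png')[150:270,140:300]; cv2.imwrite('pics/s30z.png',cv2.resize(a,None,fx=5,fy=5,interpolation=2))
E
```

```text
t 33.875 p [ 0.5489 -0.1429  0.0728] phi -35.15275848863853 z [-0.5754  0.0338 -0.8172] y [-0.0592 -0.9982  0.0005] q [-0.1067  0.8925  0.4383  1.4404 -0.2068  1.4839 -1.2597] F [ 0.4046 -0.3414  0.7648] w 0.00041975938219516334
[-0.0714  0.0037  0.0192]
board x in tool [-0.599   0.0064  0.8007]
```

View pics/s30z.png

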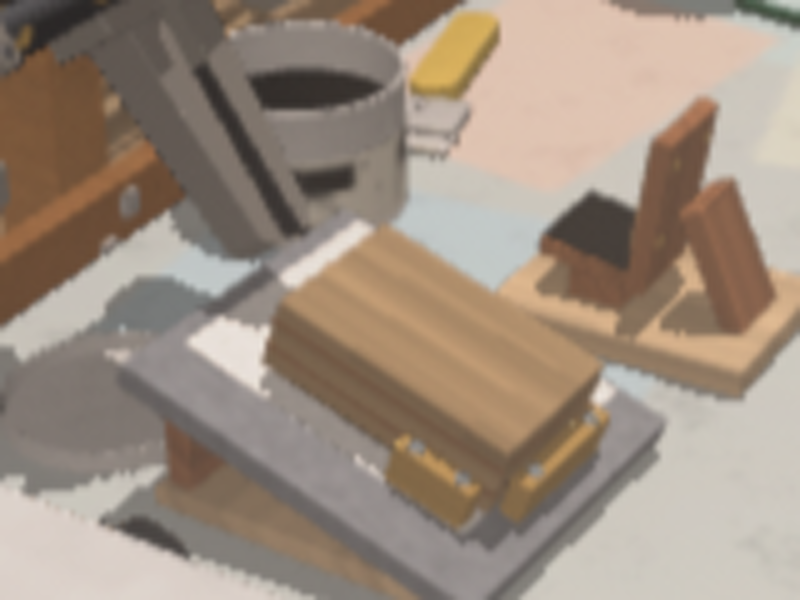

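Push gently downslope: 15 mm free, then fine steps.

Emit:
carry_out(deltas=[[-0.0015,0,0.0024,0,0,0,0],[-0.0018,0,0.0024,0,0,0,0],[-0.0018,0,0.0024,0,0,0,0],[-0.0012,0,0.0016,0,0,0,0],[0,0,0,0,0,0,0]])

```text
t: 34.55
tcp_pos: [0.538, -0.1424, 0.07]
tcp_rot: [[0.816, -0.06, -0.575], [-0.049, -0.998, 0.034], [-0.576, 0.001, -0.818]]
contact_force: [-0.4, 0.8, 0.0]
gripper_width: 0.0004
```

```bash
python3 - <<'E'
from board import *
s=st();print(inb(s['tcp_pos']),BR.T@s['contact_force'])
E
```

```text
t 34.55 p [ 0.538  -0.1424  0.07  ] phi -35.09184815584326 z [-0.5746  0.0338 -0.8178] y [-0.0595 -0.9982  0.0005] q [-0.1104  0.8802  0.4387  1.4747 -0.2046  1.4611 -1.2571] F [-0.4059  0.798   0.0121] w 0.0003902968449486652
[-0.0602  0.0037  0.0199] [ 0.4215 -0.7757  0.1497]
```

Emit:
carry_out(deltas=[[-0.0006,0,0.001,0,0,0,0],[-0.0007,0,0.001,0,0,0,0],[-0.0007,0,0.001,0,0,0,0],[-0.0007,0,0.001,0,0,0,0],[-0.0007,0,0.001,0,0,0,0],[-0.0007,0,0.001,0,0,0,0]])

```text
t: 35.3
tcp_pos: [0.5315, -0.1421, 0.0674]
tcp_rot: [[0.817, -0.059, -0.573], [-0.049, -0.998, 0.033], [-0.574, 0.001, -0.819]]
contact_force: [3.6, -0.4, 1.2]
gripper_width: 0.0003
```

```bash
python3 - <<'E'
from board import *
s=st();print(inb(s['tcp_pos']),BR.T@s['contact_force'])
E
```

```text
t 35.3 p [ 0.5315 -0.1421  0.0674] phi -35.004094029995855 z [-0.5733  0.0332 -0.8187] y [-0.0591 -0.9983  0.0008] q [-0.1127  0.8736  0.4386  1.4957 -0.2035  1.4451 -1.2554] F [ 3.5621 -0.3752  1.1897] w 0.00034358808811102957
[-0.0532  0.0037  0.0194] [-3.7694  0.1882  0.0262]
```

One more small push to see whether it holds firm.

Emit:
carry_out(deltas=[[-0.0006,0,0.0009,0,0,0,0],[-0.0006,0,0.0009,0,0,0,0]])

```text
t: 35.55
tcp_pos: [0.5313, -0.1424, 0.0673]
tcp_rot: [[0.82, -0.058, -0.57], [-0.049, -0.998, 0.032], [-0.571, 0.002, -0.821]]
contact_force: [4.0, -1.1, 2.7]
gripper_width: 0.0009
```

```bash
python3 - <<'E'
from board import *
s=st();print(inb(s['tcp_pos']),BR.T@s['contact_force'])
E
```

```text
t 35.55 p [ 0.5313 -0.1424  0.0673] phi -34.75424231638488 z [-0.5698  0.0319 -0.8212] y [-0.0582 -0.9983  0.0016] q [-0.1134  0.8707  0.439   1.4997 -0.2031  1.4395 -1.2548] F [ 4.0005 -1.1201  2.7175] w 0.0008684241795959102
[-0.053   0.0041  0.0194] [-4.695   0.9092  1.3318]
```

Firm (no further travel). Back off along the slope and up.

Emit:
carry_out(deltas=[[0.0018,0,-0.0024,0,0,0,0],[0.004,0,-0.006,0,0,0,0],[0,0,-0.015,0,0,0,0],[-0.01,0,-0.025,0,0,0,0],[-0.015,0,-0.03,0,0,0,0],[-0.015,0,-0.03,0,0,0,0],[0,0,0,0,0,0,0]])

```text
t: 36.42
tcp_pos: [0.5666, -0.1441, 0.1805]
tcp_rot: [[0.817, -0.059, -0.574], [-0.049, -0.998, 0.033], [-0.575, 0.001, -0.818]]
contact_force: [0.2, -0.2, -0.6]
gripper_width: 0.0008
```

```bash
python3 - <<'E'
from board import *
s=st()
snap('side','side31');snap('top','top31');snap('wrist','wrist31')
def z(n,src,y0,y1,x0,x1,f):
    cv2.imwrite('pics/'+n,cv2.resize(cv2.imread('pics/'+src)[y0:y1,x0:x1],None,fx=f,fy=f,interpolation=2))
z('t31.png','top31.png',140,212,165,230,9)
z('s31.png','side31.png',140,280,120,300,4.2)
E
```

```text
t 36.425 p [ 0.5666 -0.1441  0.1805] phi -35.049159234808485 z [-0.574   0.0329 -0.8182] y [-0.059  -0.9983  0.0012] q [-0.1143  0.7966  0.4663  1.3472 -0.1742  1.6661 -1.2658] F [ 0.1854 -0.2491 -0.5747] w 0.0008073774814481112
```

View pics/t31.png

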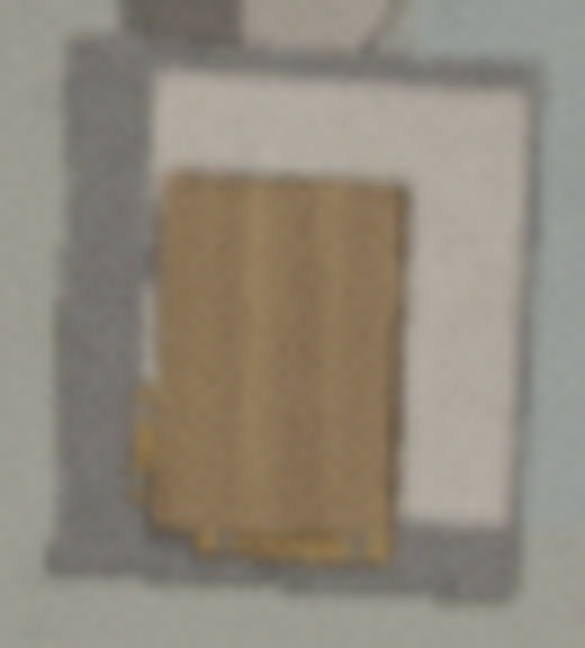

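View pics/s31.png

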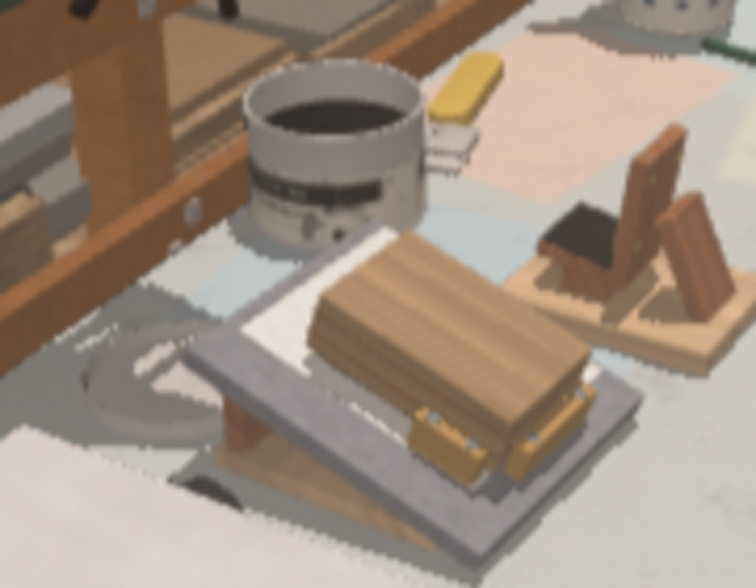

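View pics/wrist31.png

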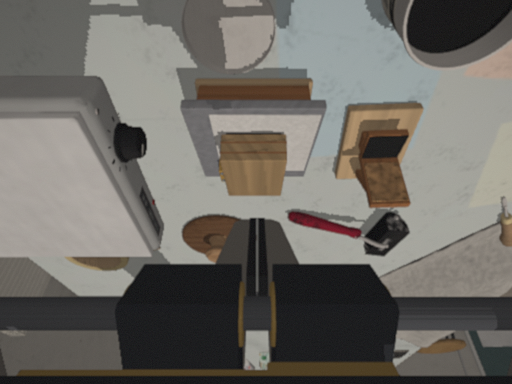

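```bash
python3 - <<'E'
from h import *
print(order.finish_job())
E
```

```text
the job is handed in; nothing more can be done
None
```

The block now lies face down on the paper of the sloping board, against both brass stops and released. I handed the job in at about 36.5 s of the 58 s; no verdict is reported.

**What I did:** I gripped the block by its wooden sides and stood it in the leaning rest with its back against the rest's back. I let go and took it again from the robot's side. With the face a few millimetres clear of the paper, I slid it until both stops pushed back, lowered it to the paper and opened the fingers. Then I pushed it gently with closed fingers towards each stop. It held firm at about 4–5 N both ways, and the pictures before and after look the same.

**Last checks:**
- **Flat and square:** the side and wrist views put the block flat and square within about 1°. The top view agreed on squareness (0.2°) once I assumed the block lay flat; fitted freely it gave a nonsense 14° tilt, because it cannot judge tilt.
- **Position along the slope:** the views disagree, with the top view at −1.3 mm and the others at +1.1 and +1.6 mm. A position past the stop is impossible, so I relied on the firm contact.
- **Position across the slope:** the three views gave 0.0, 0.8 and 1.6 mm from the side stop. The largest is close to the 2 mm limit, but the push found no gap.
- **Tin, lid and brayer:** they look where they stood in the final pictures; I did not measure them again.

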